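Screen the worn tumbling stones

TASK

Pick up the cranked stirrer and, foot down, stir the tumbling stones about on the slotted plate of the screening box until all four small worn stones have dropped through the slots and the four full-size stones are left lying on the plate. Keep your fingers off the stones, do not shove the box out of place or disturb the sanding block, jar and marker, and at the end hang the stirrer on the tool rest with its rod lying in both notches and its leg hanging down.

Things in the scene. Friction and masses are not known exactly. Their poses are not given: they have to be found in the camera images.
- screen_box: Screening box, 196x196 mm, 80 high, 2.5 kg, standing loose on rubber feet (a sideways push of about 20 N slides it). Wooden frame, solid corner blocks: inside a regular octagon, walls 90 mm from the centre, four along the sides; in it a flat metal plate with eight slots, below a closed catch tray, floor 4 mm up. Origin: centre of underside, z up, x and y along the sides. Plate top 44 mm, plate underside 39 mm, frame rim 80 mm above the origin.
- screen_mid (a point): Centre of the plate's upper face; axes as the box. The plate has 8 straight radial slots, 21 mm wide, in the directions 22.5, 67.5, 112.5 .. degrees from x, each from 37 mm off the centre out into a corner of the octagon. The middle of the plate (radius 37 mm) has no slot and is clear of stones at the start. Stones slide easily (friction about 0.3).
- stirrer: Cranked stirrer, 0.18 kg: square wooden grip, 60 mm long, 30x30, on a round 12 mm rod with one right-angle bend. Origin: mid-grip on the rod axis. Own x: along the grip to the bend (rod from -62 to the bend at +72 mm); own y: from the bend along the leg to the foot; mass centre near x = 26, y = 18. Starts flat on the bench (z up, origin 15 mm up), leg pointing away from the robot.
- stirrer_foot (a point): Centre of the flat end face of the stirrer's round black nylon foot (30 mm diameter, 16 thick, lower edge rounded by 5, wider than a slot), at x = 72, y = 100, z = 0 mm of the stirrer; axes as the stirrer.
- tool_rest: Rest screwed to the bench: two grey posts, 10 mm thick, each with an open V notch on top, on a 120x70x14 mm board. Origin: centre of underside; x runs through both notches, posts at x = -42 and +42 mm (74 mm apart inside). Notch apex 116 mm, V tips about 143 mm up, V 80 degrees wide, mouth 46 mm.
- rest_mid (a point): Midway between the notches, 125 mm above the bench: where the stirrer's origin lies when its rod rests in both notches, grip between the posts, either way round; axes as the rest. Laid in with the leg level and let go, the rod turns in the notches and the leg swings down by itself, coming to rest in a few seconds.
- worn_0: Small worn grey ceramic stone: upright cylinder 15 mm in diameter, 12 mm high, rounded edges, 12 g; falls through a slot of the plate. Origin: centre of its underside as it stands at the start.
- worn_1: Small worn grey ceramic stone: upright cylinder 15 mm in diameter, 12 mm high, rounded edges, 12 g; falls through a slot of the plate. Origin: centre of its underside as it stands at the start.
- worn_2: Small worn grey ceramic stone: upright cylinder 15 mm in diameter, 12 mm high, rounded edges, 12 g; falls through a slot of the plate. Origin: centre of its underside as it stands at the start.
- worn_3: Small worn grey ceramic stone: upright cylinder 15 mm in diameter, 12 mm high, rounded edges, 12 g; falls through a slot of the plate. Origin: centre of its underside as it stands at the start.
- full_0: Full-size grey ceramic stone: upright cylinder 32 mm in diameter, 26 mm high, its edges rounded by 10 mm, 45 g; cannot pass a slot. Origin: centre of its underside as it stands at the start.
- full_1: Full-size grey ceramic stone: upright cylinder 32 mm in diameter, 26 mm high, its edges rounded by 10 mm, 45 g; cannot pass a slot. Origin: centre of its underside as it stands at the start.
- full_2: Full-size grey ceramic stone: upright cylinder 32 mm in diameter, 26 mm high, its edges rounded by 10 mm, 45 g; cannot pass a slot. Origin: centre of its underside as it stands at the start.
- full_3: Full-size grey ceramic stone: upright cylinder 32 mm in diameter, 26 mm high, its edges rounded by 10 mm, 45 g; cannot pass a slot. Origin: centre of its underside as it stands at the start.
- sanding_block: Bystander: brown sanding block, 62 x 100 x 34 mm, left of the work. Leave alone.
- jar: Bystander: closed white jar with a blue screw cap, 65 mm in diameter, 88 mm high, left of the work. Leave alone.
- marker_pen: Bystander: marker with a red cap, 136 mm long, right of the work. Leave alone.

How it is judged:
By the outcome, as a careful person would: the job done as asked, in the order asked, and still so for the second after the job is handed in, with the robot touching nothing.
It also fails if it takes over 72 s, if anything falls off the work surface, if the arm or the gripper's body presses on something with over 40 N, if the wrist force passes 120 N, or if a joint passes its speed limit or range.

ROBOT

A 7-joint arm with a two-finger parallel gripper is mounted at the origin on a cart in front of the work surface, level with it; the furniture and walls round the work are solid. World frame = base frame: x ahead of the robot, y to its left, z up, the work surface at z = 0. Lengths are in m, angles in rad, forces in N, time in s.
With the tool pointing down it reaches from about 0.4 to 0.85 m from the base axis. Payload 4.5 kg.
Tool frame: the origin (TCP) lies at the very end of the fingers, on their centre line; the grasp point (between the pads) lies 19 mm behind it (r.pinch_z is the distance from the TCP to the grasp point, in m); x points along the fingers, y is the direction in which the jaws open and shut, and the axes are right-handed (so a half turn about x gives the same grasp; the last joint's range is limited). The gripper opens to 88 mm and grips with 3 to 60 N. Pads are 18 mm wide; open, the fingers measure 123 mm over their backs; the gripper's body (75 mm by 187 mm) begins 45 mm behind the grasp point.
Start: joints at [1.167, 0.689, -0.195, 1.565, 0.157, 0.902, -0.215], TCP at [0.265, -0.566, 0.239] pointing down, gripper open.
Joint ranges: [-3.01, 3.01], [-0.46, 2.08], [-1.47, 1.51], [0.13, 2.56], [-1, 4.14], [0.04, 2.09], [-2.66, 2.66]. Speed limits (rad/s): [2.57, 2.57, 3.14, 3.14, 3.14, 3.14, 3.14].

INTERFACE

Orientations are given as a unit quaternion [x, y, z, w].
In Python, from plant import telemetry, cams, job, r gives the robot as it stands.
- The arm moves only by the tool send_rows, never from a script. Its argument "commands" is one flat list of numbers, 7 for each row, row after row: the shift along the world's x, y, z as a fraction of full scale, then the turn, a rotation vector about the world's x, y, z as a fraction of full scale, then the closure, from 0 (fully open) to 1 (shut). In form: [dx, dy, dz, wx, wy, wz, claw, dx, dy, dz, wx, wy, wz, claw, ...]. A call has 1 to 12 rows; each row shifts and turns the pose as measured when the row begins; what a row does not reach is not made up. Full scale, the value 1, is 250 mm for a shift and 90 degrees for a turn. A row lasts 1/10 s, in which the tool goes at most 50 mm and 8.59 degrees, less where a joint would pass 70% of its speed; a pose out of reach is approached as far as the arm can. A call with a number of a shift or a turn outside -1 to 1 is refused whole. A call with a gripper value outside its range is refused whole. The fingers move at their own pace and stop on an object; "newtons" is the grip in N (left out, the last holds). Time passes only in rows, so rows that do not move let the fingers close. It gives the time, the measured TCP pose, the force and the opening at its end, in the units of the state.
- telemetry.get_state(): the state, without advancing time (a new reading comes with each control period).
- cams.snapshot(name): name is "side" or "top" or "wrist"; returns a dict with "image" (420x560x3 uint8, blue, green, red), "intrinsics" (3x3 intrinsics, pixels), "world_to_cam" (4x4, takes a point from world to camera coordinates). Camera axes: x right, y down, z forward; pixel columns grow to the right and rows downward; lengths in m; the calibration is good to about 2 mm. The wrist camera is an equidistant fisheye: a pixel r from the principal point sees the ray r / f radians off the axis. A picture is of the moment at which its call begins. There is no depth.
- job.finish_job(): hands the job in, once; it reports no verdict.
The state is a dict: "clock": time; "q": joint angles; "qd": joint speeds; "joint_torque": joint torques, N m; "tool_pos": TCP position; "eef_rot": TCP orientation; "contact_force": force on the tool from outside, world axes, zero at the start; "moment": the same for the moment, N m; "opening": opening from 0.0 (shut) to 1.0 (fully open).
Only numpy, scipy, OpenCV 4.12 (cv2) and the standard library are available. Lean on these libraries where they do the work, as an engineer would, in place of code of your own. Each camera call takes 0.05 s, during which the arm holds its last target.

## Working session

There is one attempt and no reset: what is moved stays moved. The work goes in short steps, Python scripts to look and compute and a tool call to move; the robot and the scene stay as the last step left them, time stands still between calls to the robot, and variables do not carry over. Pictures are saved under pics/ and viewed, and the job is handed in when it is done.

Besides the shell and the picture viewer there is one more tool, called by a JSON object that holds its "op" and its "data". send_rows: Moves the arm, as the interface text tells. Its arguments: {"type":"object","properties":{"commands":{"type":"array"},"newtons":{"type":"number"}},"required":["commands"]}

```bash
ls; mkdir -p pics; python3 - <<'E'
from plant import telemetry, cams, job, r
import cv2
print(telemetry.get_state()); print(r.pinch_z)
for n in ("side","top","wrist"):
    s=cams.snapshot(n); cv2.imwrite(f"pics/{n}0.png",s["image"]); print(n,s["intrinsics"],s["world_to_cam"])
E
```

```text
pics
{'clock': 0.0, 'q': array([ 1.16681617,  0.68999501, -0.19449993,  1.56634424,  0.15727134,
        0.90247961, -0.21509836]), 'qd': array([ 1.37561037e-04, -1.39096866e-04, -1.34394843e-03, -4.36743176e-05,
        9.80920974e-05,  5.60040914e-04,  6.21610707e-04]), 'joint_torque': array([ 5.31802834e-04, -5.27563477e+01, -1.26696937e+00, -1.53428847e+01,
       -5.27835789e-02,  6.54828065e-03,  2.09297364e-04]), 'tool_pos': array([ 0.26464404, -0.56550845,  0.23790272]), 'eef_rot': array([-0.69004876, -0.15418978,  0.69041094, -0.15294101]), 'contact_force': array([-0.38982092,  1.55177976,  0.47017851]), 'moment': array([-0.02359523, -0.00365813,  0.06789525]), 'opening': 1.0037898611235525}
0.0187
side [[473.78619239   0.         275.95005427]
 [  0.         473.78619239 207.42834373]
 [  0.           0.           1.        ]] [[-0.86993225 -0.49312416 -0.00681431  0.47538412]
 [-0.27925115  0.50392849 -0.81735847  0.22741606]
 [ 0.40649313 -0.70914359 -0.57608914  1.08182742]
 [ 0.          0.          0.          1.        ]]
top [[402.68040663   0.         278.72053332]
 [  0.         402.68040663 209.49339689]
 [  0.           0.           1.        ]] [[ 0.00848024 -0.99970813  0.02262166 -0.02234772]
 [-0.9940201  -0.01089061 -0.1086528   0.5412439 ]
 [ 0.10886746 -0.02156498 -0.99382233  1.29170036]
 [ 0.          0.          0.          1.        ]]
wrist [[325.1922621    0.         271.55279827]
 [  0.         325.1922621  209.79028263]
 [  0.           0.           1.        ]] [[ 4.23294311e-01 -9.05991941e-01 -7.27568140e-04 -6.24991036e-01]
 [-8.73869199e-01 -4.08497722e-01  2.63594829e-01 -3.48609548e-02]
 [-2.39112000e-01 -1.10942392e-01 -9.64633214e-01  3.88852192e-01]
 [ 0.00000000e+00  0.00000000e+00  0.00000000e+00  1.00000000e+00]]
```

View pics/top0.png

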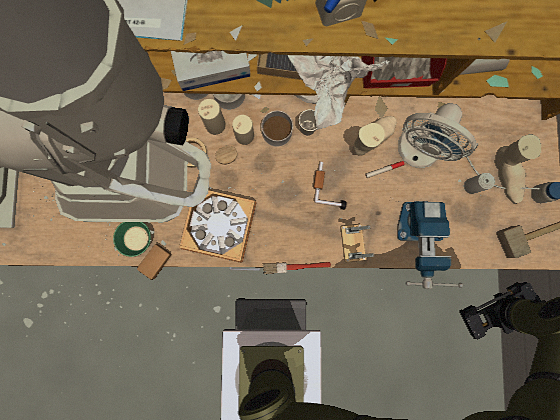

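View pics/side0.png

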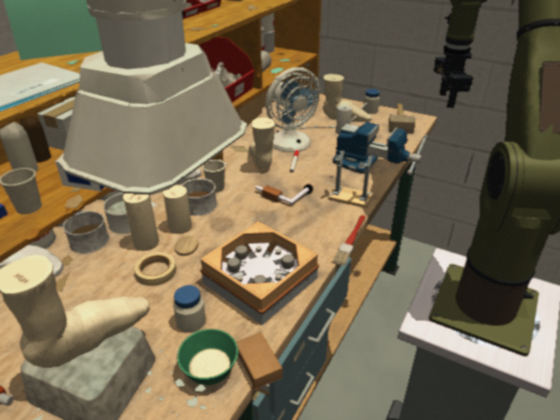

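View pics/wrist0.png

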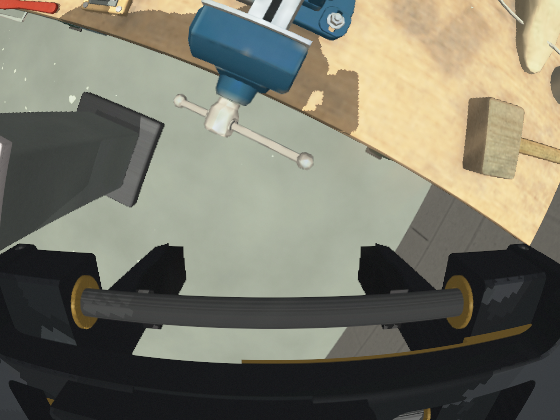

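```bash
cat > h.py <<'E'
import numpy as np, cv2
from plant import telemetry, cams, job, r
from scipy.spatial.transform import Rotation as R
def snap(n,f):
    s=cams.snapshot(n); cv2.imwrite(f"pics/{f}.png",s["image"]); np.savez(f"pics/{f}.npz",K=s["intrinsics"],T=s["world_to_cam"],n=n); return s
def load(f):
    d=np.load(f"pics/{f}.npz"); return d["K"],d["T"],str(d["n"])
def proj(f,P):
    K,T,n=load(f); P=np.atleast_2d(P); c=P@T[:3,:3].T+T[:3,3]
    if n=="wrist":
        rr=np.hypot(c[:,0],c[:,1]); th=np.arctan2(rr,c[:,2]); k=th/np.maximum(rr,1e-9)
        return np.c_[K[0,0]*k*c[:,0]+K[0,2],K[1,1]*k*c[:,1]+K[1,2]]
    return np.c_[K[0,0]*c[:,0]/c[:,2]+K[0,2],K[1,1]*c[:,1]/c[:,2]+K[1,2]]
def ray(f,uv):
    K,T,n=load(f); x=(uv[0]-K[0,2])/K[0,0]; y=(uv[1]-K[1,2])/K[1,1]
    if n=="wrist":
        rr=np.hypot(x,y); d=np.array([np.sin(rr)*x/max(rr,1e-9),np.sin(rr)*y/max(rr,1e-9),np.cos(rr)])
    else: d=np.array([x,y,1.])
    return -T[:3,:3].T@T[:3,3], T[:3,:3].T@d
def onz(f,uv,z):
    o,d=ray(f,uv); return o+d*(z-o[2])/d[2]
def crop(f,x0,y0,x1,y1,k,out):
    im=cv2.imread(f"pics/{f}.png")[y0:y1,x0:x1]; cv2.imwrite(f"pics/{out}.png",cv2.resize(im,None,fx=k,fy=k,interpolation=cv2.INTER_CUBIC))
E
python3 - <<'E'
from h import *
for n in("side","top"): snap(n,n+"1")
crop("top1",100,130,400,290,2.6,"c1"); crop("side1",180,160,400,320,3.6,"c2")
for nm,f,uv,z in [("boxc","top1",(218,223),.08),("grip","top1",(320,178),.015),("foot","top1",(344,205),.01),("rest","top1",(353,241),.0)]: print(nm,onz(f,uv,z))
E
```

```text
boxc [0.49126761 0.1739658  0.08      ]
grip [ 0.65085486 -0.15502688  0.015     ]
foot [ 0.56112373 -0.23594938  0.01      ]
rest [ 0.44151398 -0.26687995  0.        ]
```

View pics/c1.png

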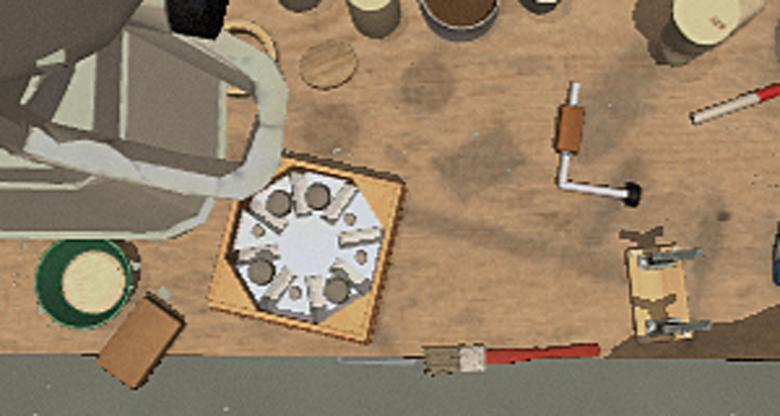

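View pics/c2.png

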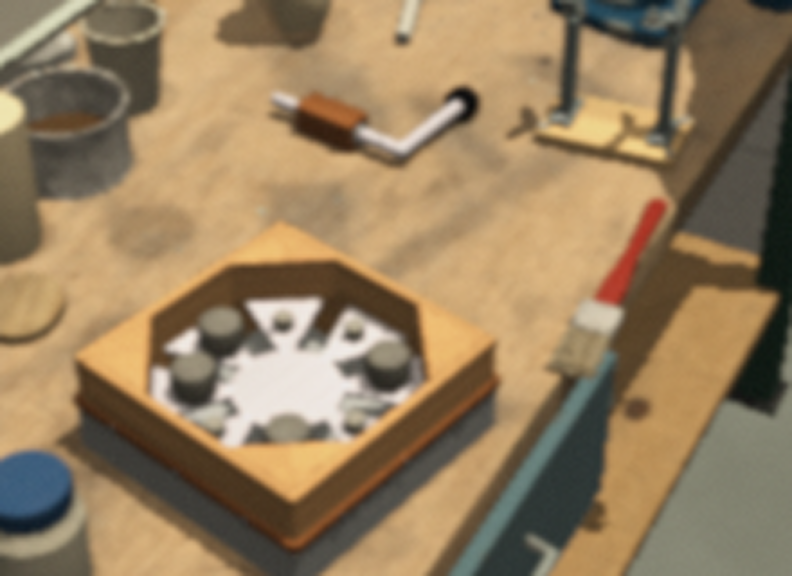

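```bash
python3 - <<'E'
from h import *
print([x for x in dir(r) if x[0]!='_'],[x for x in dir(telemetry) if x[0]!='_'])
s=telemetry.get_state(); M=R.from_quat(s["eef_rot"]).as_matrix(); print(M.round(3))
import numpy as np
d=np.load("pics/top1.npz")
K,T,n=load("top1")
sn=cams.snapshot("wrist"); W=sn["world_to_cam"]; c=-W[:3,:3].T@W[:3,3]; print("cam",c, "in tool",M.T@(c-s["tool_pos"]), (M.T@W[:3,:3].T).round(3))
print("vise",onz("top1",(427,210),.12),onz("top1",(427,285),.12))
# hood epipolar
o,dd=ray("top1",(213,180)); 
for z in np.arange(.1,1.0,.1): 
    p=o+dd*(z-o[2])/dd[2]; print(z.round(2),p.round(3),proj("side1",p).round(0))
o,dd=ray("top1",(185,213)); 
for z in np.arange(.1,1.0,.1): 
    p=o+dd*(z-o[2])/dd[2]; print(z.round(2),p.round(3),proj("side1",p).round(0))
E
```

```text
['Unreachable', 'pinch_z'] ['get_state']
[[-0.     0.424 -0.906]
 [ 0.001 -0.906 -0.424]
 [-1.    -0.001  0.   ]]
cam [ 0.32716771 -0.53748378  0.38418931] in tool [-0.14583156  0.00063772 -0.06845008] [[-0.001 -0.263  0.965]
 [ 1.    -0.001  0.001]
 [ 0.001  0.965  0.263]]
vise [ 0.53498573 -0.47215975  0.12      ] [ 0.30711136 -0.46489728  0.12      ]
0.1 [0.624 0.19  0.1  ] [[209. 235.]]
0.2 [0.606 0.176 0.2  ] [[215. 200.]]
0.3 [0.588 0.161 0.3  ] [[222. 161.]]
0.4 [0.569 0.147 0.4  ] [[230. 118.]]
0.5 [0.551 0.133 0.5  ] [[239.  70.]]
0.6 [0.533 0.118 0.6  ] [[248.  15.]]
0.7 [0.515 0.104 0.7  ] [[259. -46.]]
0.8 [0.497 0.09  0.8  ] [[ 272. -117.]]
0.9 [0.478 0.075 0.9  ] [[ 287. -199.]]
0.1 [0.52  0.274 0.1  ] [[225. 270.]]
0.2 [0.51  0.253 0.2  ] [[231. 231.]]
0.3 [0.5   0.231 0.3  ] [[238. 187.]]
0.4 [0.49 0.21 0.4 ] [[246. 139.]]
0.5 [0.48  0.189 0.5  ] [[254.  85.]]
0.6 [0.471 0.168 0.6  ] [[264.  26.]]
0.7 [0.461 0.147 0.7  ] [[274. -41.]]
0.8 [0.451 0.126 0.8  ] [[ 286. -117.]]
0.9 [0.441 0.105 0.9  ] [[ 300. -203.]]
```

```bash
python3 - <<'E'
from h import *
crop("top1",0,0,270,290,2.05,"c3"); crop("side1",40,0,300,220,2.7,"c4")
E
```

```text
(no output)
```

View pics/c3.png

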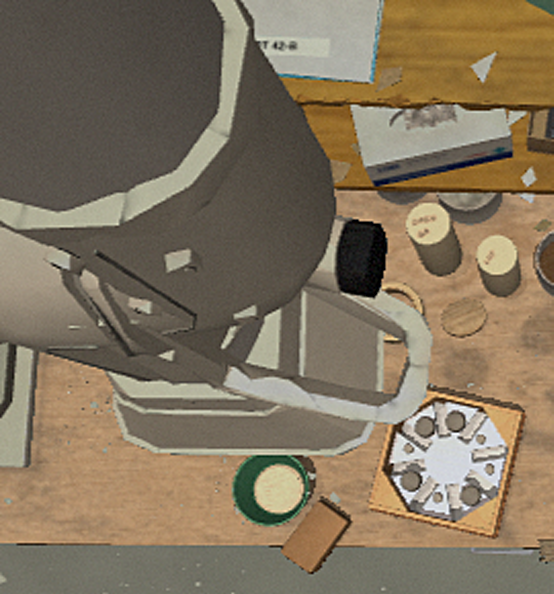

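View pics/c4.png

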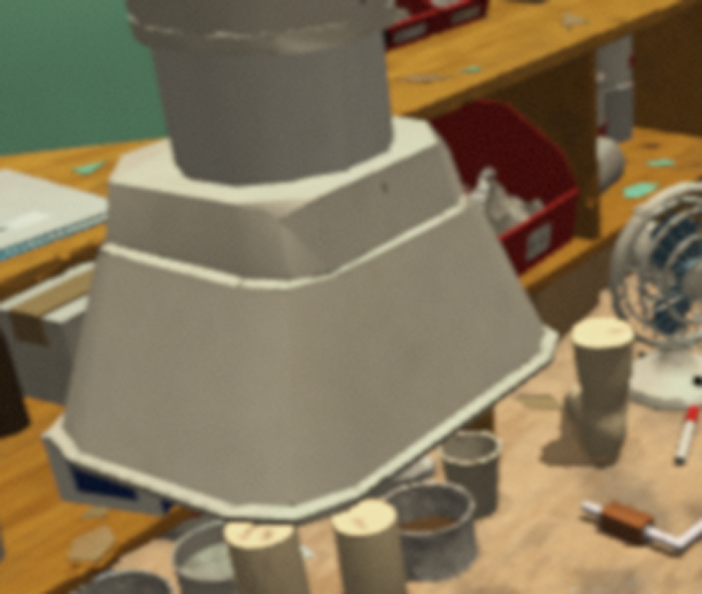

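{"op": "send_rows", "data": {"commands": [0,0,0.2,0,0,0.095,0,0,0,0.2,0,0,0.095,0,0.1,0.14,0,0,0,0.095,0,0.1,0.14,0,0,0,0.095,0,0.1,0.14,0,0,0,0.095,0,0.1,0.14,0,0,0,0.095,0,0.1,0.14,0,0,0,0.095,0,0.1,0.14,0,0,0,0.095,0,0.1,0.14,0,0,0,0.095,0,0.1,0.14,0,0,0,0.095,0,0.1,0.14,0,0,0,0.095,0,0.1,0.14,0,0,0,0.095,0]}}

```text
clock: 1.5
tool_pos: [0.5149, -0.2091, 0.3424]
eef_rot: [0.307, 0.632, -0.312, 0.64]
contact_force: [0.0, 0.5, -0.4]
opening: 0.997
```

```bash
python3 - <<'E'
from h import *
s=telemetry.get_state();print(s["q"]);M=R.from_quat(s["eef_rot"]).as_matrix();print(np.degrees(np.arctan2(M[1,1],M[0,1])))
snap("wrist","w1")
E
```

```text
[ 0.73153001  0.54759113 -0.72737112  1.62623365  0.40902499  1.1142298
  0.56083025]
38.098880754272464
```

View pics/w1.png

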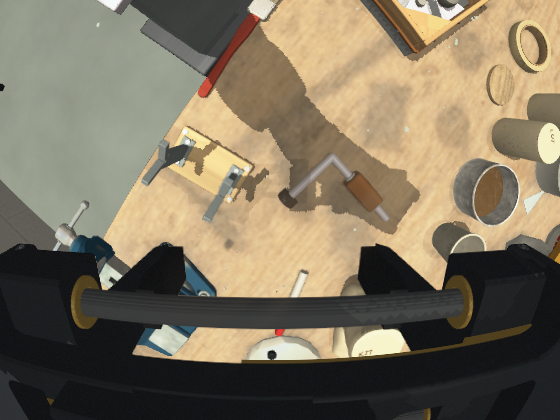

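```bash
python3 - <<'E'
from h import *
crop("w1",130,100,420,250,2.7,"c5")
E
```

```text
(no output)
```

View pics/c5.png

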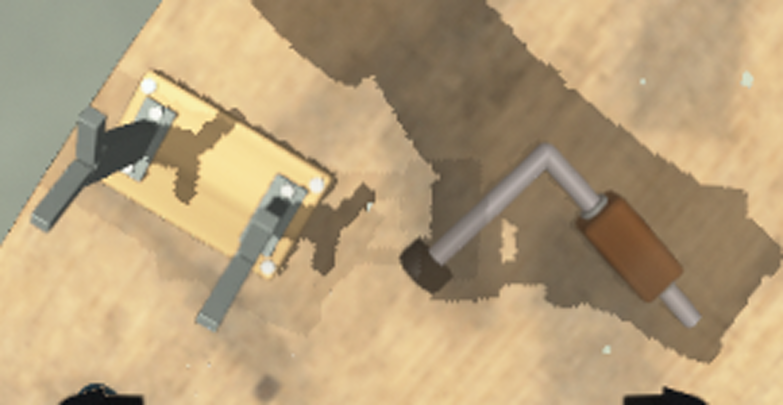

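```bash
cat >> h.py <<'E'
from scipy.optimize import least_squares
def fitpose(f,obj,px,z0,guess):
    obj=np.array(obj,float)/1000; px=np.array(px,float)
    def res(p):
        c,s=np.cos(p[2]),np.sin(p[2]); P=np.c_[p[0]+c*obj[:,0]-s*obj[:,1],p[1]+s*obj[:,0]+c*obj[:,1],z0+obj[:,2]]
        return (proj(f,P)-px).ravel()
    q=least_squares(res,guess,loss="soft_l1"); return q.x,res(q.x).reshape(-1,2).round(1)
E
python3 - <<'E'
from h import *
k=2.7; C=lambda l:np.array(l)/k+[130,100]
p,e=fitpose("w1",[(-62,0,0),(72,0,0),(72,100,0),(30,0,0),(-30,0,0)],C([(695,320),(547,153),(414,264),(597,207),(665,290)]),.015,[.65,-.155,3.1]); print(p,np.degrees(p[2]),e)
p,e=fitpose("w1",[(60,35,14),(-60,35,14),(60,-35,14),(-42,22,142),(-42,-22,142),(42,-22,142)],C([(333,178),(152,70),(270,278),(92,112),(40,224),(208,322)]),0,[.45,-.26,0]); print(p,np.degrees(p[2]),e)
E
```

```text
[ 0.64905059 -0.15236112  2.98779867] 171.18825377392577 [[-0.9  0.5]
 [ 1.  -0.7]
 [ 0.4  3. ]
 [ 0.3  0. ]
 [-1.4 -2.6]]
[ 0.43970607 -0.26782515  0.09946764] 5.699076155860423 [[ 0.5  0.8]
 [-1.3 -1. ]
 [-0.3  2.6]
 [-1.1  5.1]
 [ 0.9 -2.9]
 [ 0.7 -1.2]]
```

{"op": "send_rows", "data": {"commands": [0.09,0.04,-0.08,0,0,0.095,0,0.09,0.04,-0.08,0,0,0.095,0,0.09,0.04,-0.1,0,0,0.095,0,0.09,0.04,-0.1,0,0,0.095,0,0.09,0.04,-0.1,0,0,0.095,0,0.09,0.03,-0.1,0,0,0,0,0,0,0,0,0,0,0]}}

```text
clock: 2.25
tool_pos: [0.6602, -0.1386, 0.1981]
eef_rot: [0.056, 0.7, -0.052, 0.711]
contact_force: [0.2, 0.4, -0.4]
opening: 1.004
```

```bash
cat >> h.py <<'E'
def st():
    s=telemetry.get_state();M=R.from_quat(s["eef_rot"]).as_matrix();print(s["clock"],"pos",s["tool_pos"].round(4),"yaw",np.degrees(np.arctan2(M[1,1],M[0,1])).round(2),"x",M[:,0].round(3),"F",s["contact_force"].round(1),"op",s["opening"].round(3),"q",s["q"].round(2)); return s
E
python3 - <<'E'
from h import *
st();snap("wrist","w2")
E
```

```text
Traceback (most recent call last):
  File "h.py", line 32, in st
    s=telemetry.get_state();M=R.from_quat(s["eef_rot"]).as_matrix();print(s["clock"],"pos",s["tool_pos"].round(4),"yaw",np.degrees(np.arctan2(M[1,1],M[0,1])).round(2),"x",M[:,0].round(3),"F",s["contact_force"].round(1),"op",s["opening"].round(3),"q",s["q"].round(2)); return s
                                                                                                                                                                                                                                ^^^^^^^^^^^^^^^^^^
AttributeError: 'float' object has no attribute 'round'
```

```bash
sed -i 's/s\["opening"\].round(3)/round(float(s["opening"]),3)/' h.py
python3 - <<'E'
from h import *
st();snap("wrist","w2")
E
```

```text
2.25 pos [ 0.6602 -0.1386  0.1981] yaw 81.25 x [ 0.016  0.005 -1.   ] F [ 0.2  0.4 -0.4] op 1.004 q [ 0.53  0.9  -0.81  1.44  0.69  1.08  1.01]
```

View pics/w2.png

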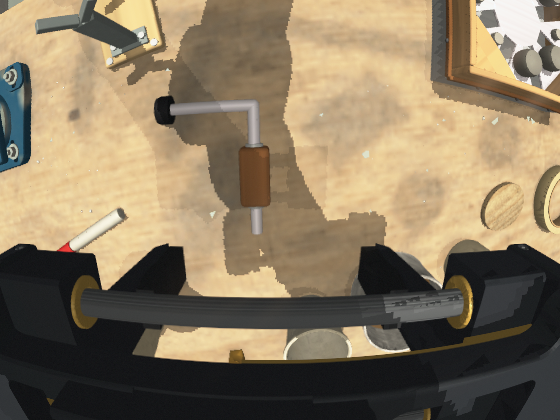

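```bash
python3 - <<'E'
from h import *
p,e=fitpose("w2",[(-62,0,0),(72,0,0),(72,100,0)],[(257,235),(254.5,104.5),(157,110.5)],.015,[.65,-.155,3.1]); print(p,np.degrees(p[2]),e)
E
```

```text
[ 0.64852328 -0.15237205  3.00004922] 171.89015871708722 [[-0.1 -1.9]
 [-0.4  0.9]
 [ 0.7  0.1]]
```

{"op": "send_rows", "data": {"commands": [-0.047,-0.055,-0.1,0,0.01,0.007,0,0,0,-0.15,0,0,0,0,0,0,-0.15,0,0,0,0,0,0,-0.15,0,0,0,0,0,0,-0.1,0,0,0,0,0,0,0,0,0,0,0]}}

```text
clock: 2.9
tool_pos: [0.6474, -0.1616, 0.0442]
eef_rot: [0.053, 0.7, -0.055, 0.71]
contact_force: [1.2, -0.1, -0.4]
opening: 1.001
```

```bash
python3 - <<'E'
from h import *
st()
E
```

```text
2.9 pos [ 0.6474 -0.1616  0.0442] yaw 81.2 x [ 0.013 -0.004 -1.   ] F [ 1.2 -0.1 -0.4] op 1.001 q [ 0.52  1.08 -0.69  1.55  0.86  0.83  0.9 ]
```

{"op": "send_rows", "data": {"commands": [0.004,0.037,0,0,0.008,0.007,0,0,0,-0.06,0,0,0,0,0,0,-0.06,0,0,0,0,0,0,0,0,0,0,0]}}

```text
clock: 3.3
tool_pos: [0.6517, -0.1532, 0.0194]
eef_rot: [0.049, 0.702, -0.053, 0.708]
contact_force: [0.1, 0.2, -0.9]
opening: 1.002
```

```bash
python3 - <<'E'
from h import *
st()
E
```

```text
3.3 pos [ 0.6517 -0.1532  0.0194] yaw 81.71 x [ 0.009 -0.005 -1.   ] F [ 0.1  0.2 -0.9] op 1.002 q [ 0.49  1.11 -0.67  1.54  0.89  0.81  0.89]
```

{"op": "send_rows", "data": {"commands": [-0.013,0.0,-0.03,0,0.005,0,0,0,0,-0.03,0,0,0,0,0,0,0,0,0,0,0]}}

```text
clock: 3.6
tool_pos: [0.6487, -0.1533, 0.0038]
eef_rot: [0.049, 0.705, -0.053, 0.706]
contact_force: [-0.1, -1.1, 0.4]
opening: 0.997
```

```bash
python3 - <<'E'
from h import *
st(); snap("wrist","w3")
E
```

```text
3.6 pos [ 0.6487 -0.1533  0.0038] yaw 81.7 x [ 0.001 -0.006 -1.   ] F [-0.1 -1.1  0.4] op 0.997 q [ 0.49  1.13 -0.66  1.54  0.9   0.8   0.88]
```

View pics/w3.png

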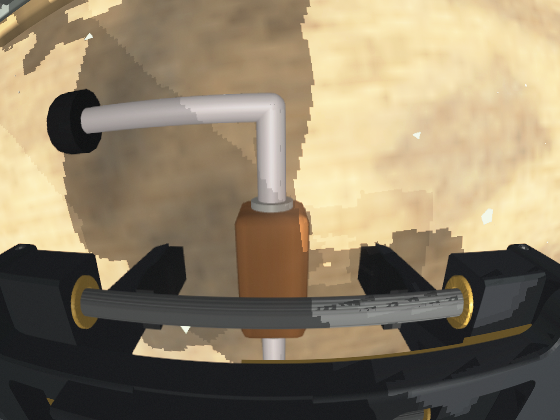

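The grip sits centred between the fingers at about (270,290). Now I close the gripper.

{"op": "send_rows", "data": {"commands": [0,0,0,0,0,0,1,0,0,0,0,0,0,1,0,0,0,0,0,0,1,0,0,0,0,0,0,1,0,0,0,0,0,0,1,0,0,0,0,0,0,1], "newtons": 45}}

```text
clock: 4.25
tool_pos: [0.6498, -0.1532, 0.0053]
eef_rot: [0.049, 0.704, -0.053, 0.707]
contact_force: [0.1, -0.4, 0.9]
opening: 0.484
```

```bash
python3 - <<'E'
from h import *
st()
E
```

```text
4.25 pos [ 0.6498 -0.1532  0.0053] yaw 81.68 x [ 0.004 -0.006 -1.   ] F [ 0.1 -0.4  0.9] op 0.484 q [ 0.49  1.13 -0.66  1.54  0.9   0.8   0.88]
```

{"op": "send_rows", "data": {"commands": [0,0,0,0,0,0,1,0,0,0,0,0,0,1,0,0,0,0,0,0,1,0,0,0,0,0,0,1]}}

```text
clock: 4.65
tool_pos: [0.6498, -0.1532, 0.0054]
eef_rot: [0.049, 0.704, -0.053, 0.707]
contact_force: [0.3, -0.2, 0.4]
opening: 0.336
```

```bash
python3 - <<'E'
from h import *
st()
E
```

```text
4.65 pos [ 0.6498 -0.1532  0.0054] yaw 81.67 x [ 0.004 -0.006 -1.   ] F [ 0.3 -0.2  0.4] op 0.336 q [ 0.49  1.13 -0.66  1.54  0.9   0.8   0.88]
```

{"op": "send_rows", "data": {"commands": [0,0,0.1,0,0,0,1,0,0,0.15,0,0,0,1,0,0,0.17,0,0,0,1,0,0,0.17,0,0,0,1,-0.05,-0.02,0.1,0,0,0.03,1,-0.1,-0.06,0.05,0,0,0.03,1,-0.13,-0.07,0,0,0,0.03,1,-0.13,-0.07,0,0,0,0.03,1,-0.13,-0.07,0,0,0,0.03,1,-0.12,-0.07,0,0,0,0,1,0,0,0,0,0,0,1]}}

```text
clock: 5.75
tool_pos: [0.4735, -0.2437, 0.1933]
eef_rot: [-0.039, 0.708, 0.035, 0.705]
contact_force: [1.3, 0.1, -2.0]
opening: 0.337
```

```bash
python3 - <<'E'
from h import *
st();snap("wrist","w4");snap("side","s4")
E
```

```text
5.75 pos [ 0.4735 -0.2437  0.1933] yaw 95.97 x [-0.004 -0.006 -1.   ] F [ 1.3  0.1 -2. ] op 0.337 q [ 0.9   0.77 -0.9   1.87  0.78  0.9   1.29]
```

View pics/w4.png

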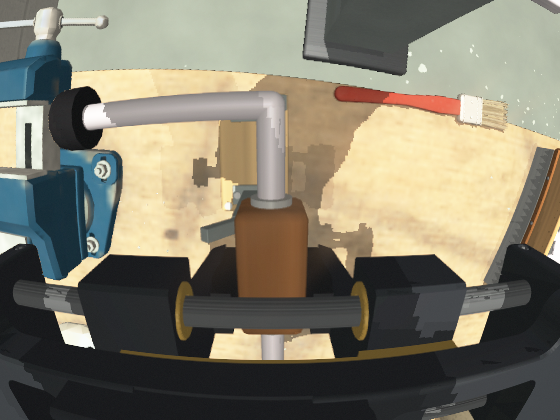

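View pics/s4.png

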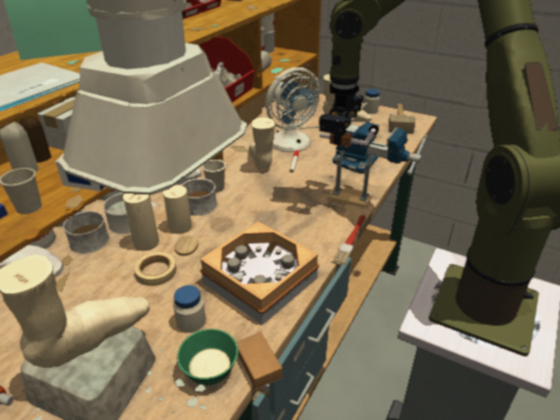

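```bash
python3 - <<'E'
from h import *
for uv in [(85,55),(62,60),(60,270),(120,200)]:
    print(uv,[onz("w4",uv,z).round(3) for z in (.02,.1,.15,.2)])
for z in (.05,.1,.15):print([onz("top1",uv,z).round(3) for uv in [(399,208),(399,235),(410,204),(417,240)]])
p,e=fitpose("w4",[(30,0,0),(72,0,0),(72,100,0)],[(272,203),(274,104),(62,120)],.203,[.47,-.24,3.2]); print(p,np.degrees(p[2]),e)
E
```

```text
(85, 55) [array([ 0.341, -0.464,  0.02 ]), array([ 0.358, -0.41 ,  0.1  ]), array([ 0.368, -0.377,  0.15 ]), array([ 0.379, -0.343,  0.2  ])]
(62, 60) [array([ 0.344, -0.496,  0.02 ]), array([ 0.36 , -0.435,  0.1  ]), array([ 0.37 , -0.396,  0.15 ]), array([ 0.38 , -0.358,  0.2  ])]
(60, 270) [array([ 0.602, -0.506,  0.02 ]), array([ 0.554, -0.442,  0.1  ]), array([ 0.523, -0.402,  0.15 ]), array([ 0.493, -0.362,  0.2  ])]
(120, 200) [array([ 0.5  , -0.409,  0.02 ]), array([ 0.477, -0.369,  0.1  ]), array([ 0.462, -0.344,  0.15 ]), array([ 0.448, -0.319,  0.2  ])]
[array([ 0.548, -0.408,  0.05 ]), array([ 0.461, -0.406,  0.05 ]), array([ 0.562, -0.445,  0.05 ]), array([ 0.445, -0.464,  0.05 ])]
[array([ 0.543, -0.392,  0.1  ]), array([ 0.458, -0.39 ,  0.1  ]), array([ 0.556, -0.427,  0.1  ]), array([ 0.443, -0.446,  0.1  ])]
[array([ 0.537, -0.376,  0.15 ]), array([ 0.456, -0.374,  0.15 ]), array([ 0.549, -0.409,  0.15 ]), array([ 0.441, -0.427,  0.15 ])]
[ 0.47107407 -0.2439063   3.24955489] 186.18578045082154 [[ 0.3 -0.2]
 [-2.1  0.3]
 [ 1.9 -0.2]]
```

```bash
python3 - <<'E'
from h import *
crop("top1",380,190,460,290,6,"c6"); crop("w4",0,0,140,290,2.05,"c7")
for z in (.05,.1,.15,.2):print([onz("top1",uv,z).round(3) for uv in [(416,256),(416,272)]])
E
```

```text
[array([ 0.394, -0.459,  0.05 ]), array([ 0.343, -0.458,  0.05 ])]
[array([ 0.394, -0.441,  0.1  ]), array([ 0.345, -0.44 ,  0.1  ])]
[array([ 0.394, -0.423,  0.15 ]), array([ 0.347, -0.422,  0.15 ])]
[array([ 0.394, -0.405,  0.2  ]), array([ 0.349, -0.404,  0.2  ])]
```

View pics/c6.png

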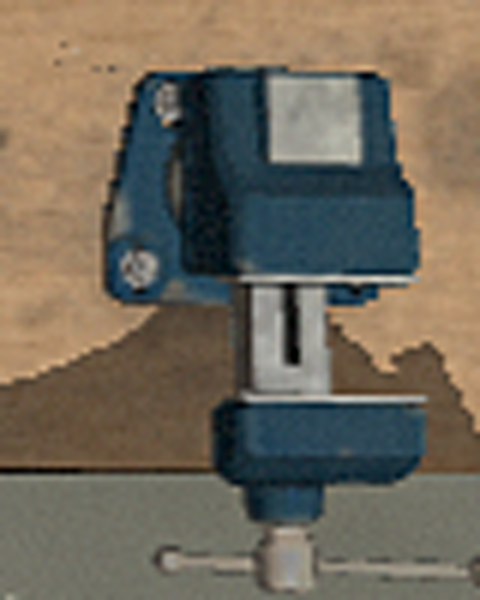

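View pics/c7.png

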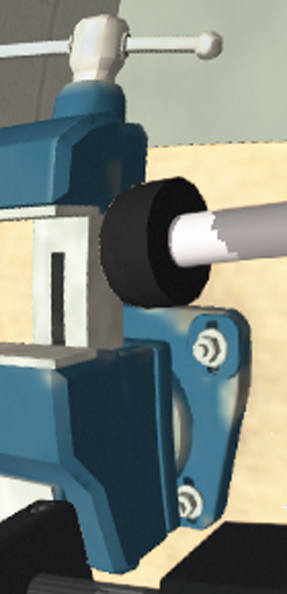

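{"op": "send_rows", "data": {"commands": [-0.11,-0.08,0,0,0,0,1,0,-0.01,-0.05,0,0,0,1,0,0,0,0,0,0,1]}}

```text
clock: 6.15
tool_pos: [0.4556, -0.2604, 0.1824]
eef_rot: [-0.04, 0.703, 0.039, 0.709]
contact_force: [0.4, 0.9, -2.5]
opening: 0.332
```

```bash
python3 - <<'E'
from h import *
st();snap("side","s5");snap("top","t5"); crop("side",0,0,1,1,1,"x") if 0 else None
crop("s5",300,60,440,230,3.4,"c8"); crop("t5",310,190,400,280,6,"c9")
E
```

```text
6.15 pos [ 0.4556 -0.2604  0.1824] yaw 96.43 x [ 0.01  -0.001 -1.   ] F [ 0.4  0.9 -2.5] op 0.332 q [ 0.95  0.78 -0.89  1.91  0.81  0.85  1.31]
```

View pics/c8.png

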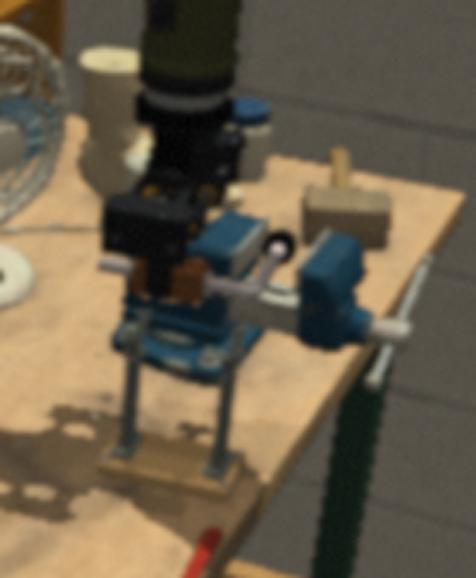

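View pics/c9.png

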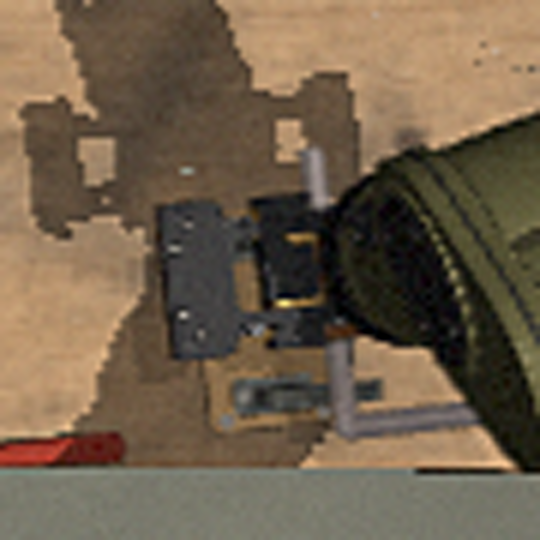

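```bash
python3 - <<'E'
from h import *
a=0.0995;c,s=np.cos(a),np.sin(a)
L=lambda x,y,z:[.4397+c*x-s*y,-.2678+s*x+c*y,z]
print(proj("t5",[L(-.042,.023,.14),L(-.042,-.023,.14),L(.042,.023,.14),L(.042,-.023,.14)]))
print((proj("s5",[L(-.042,.023,.143),L(-.042,-.023,.143),L(.042,.023,.143),L(.042,-.023,.143),L(.06,.035,.014),L(-.06,.035,.014)])-[300,60])*3.4)
print((proj("t5",[L(-.042,.023,.14),L(-.042,-.023,.14),L(-.060,.035,.014)])-[310,190])*6)
E
```

```text
[[356.90492432 254.92056334]
 [372.14481011 253.51038165]
 [353.78818598 226.9036877 ]
 [368.91967909 225.53822308]]
[[223.16737353 350.07887178]
 [237.38246434 325.26584885]
 [126.22995613 330.60283885]
 [142.53734556 306.76502522]
 [ 92.97538687 459.85758344]
 [224.61625031 490.20856222]]
[[281.4295459  389.52338004]
 [372.86886068 381.06228992]
 [213.85472904 423.65192553]]
```

{"op": "send_rows", "data": {"commands": [-0.05,-0.03,-0.03,0,0.006,0,1,-0.01,-0.005,-0.05,0,0,0,1,-0.01,-0.005,-0.05,0,0,0,1,0,0,0,0,0,0,1]}}

```text
clock: 6.65
tool_pos: [0.4392, -0.2693, 0.1486]
eef_rot: [-0.041, 0.705, 0.041, 0.707]
contact_force: [-0.9, -2.0, -2.2]
opening: 0.338
```

```bash
python3 - <<'E'
from h import *
st()
E
```

```text
6.65 pos [ 0.4392 -0.2693  0.1486] yaw 96.64 x [ 0.002 -0.001 -1.   ] F [-0.9 -2.  -2.2] op 0.338 q [ 0.95  0.81 -0.85  1.96  0.88  0.78  1.27]
```

{"op": "send_rows", "data": {"commands": [0.01,0,-0.05,0,0,-0.008,1,0,0,-0.05,0,0,0,1,0,0,-0.01,0,0,0,1,0,0,0,0,0,0,1]}}

```text
clock: 7.05
tool_pos: [0.4421, -0.2686, 0.1191]
eef_rot: [-0.037, 0.705, 0.037, 0.707]
contact_force: [-1.0, -0.0, -0.8]
opening: 0.336
```

```bash
python3 - <<'E'
from h import *
st();snap("side","s6");crop("s6",300,60,440,230,3.4,"c8");
E
```

```text
7.05 pos [ 0.4421 -0.2686  0.1191] yaw 95.99 x [ 0.002  0.    -1.   ] F [-1.  -0.  -0.8] op 0.336 q [ 0.92  0.86 -0.8   1.98  0.94  0.73  1.21]
```

View pics/c8.png

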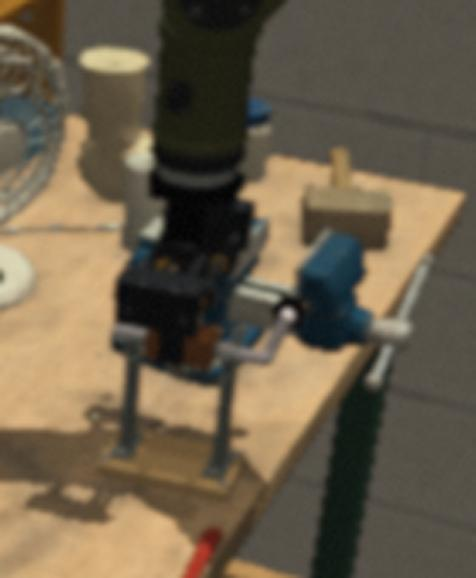

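{"op": "send_rows", "data": {"commands": [0,0,-0.008,0,0,0,1,0,0,0,0,0,0,0,0,0,0,0,0,0,0,0,0,0,0,0,0,0,0,0,0,0,0,0,0,0,0,0,0,0,0,0,0,0,0,0,0,0,0,0,0,0,0,0,0,0,0,0,0,0,0,0,0,0,0,0,0,0,0,0]}}

```text
clock: 8.1
tool_pos: [0.4438, -0.2691, 0.1195]
eef_rot: [-0.038, 0.704, 0.036, 0.708]
contact_force: [-0.1, -0.1, 0.9]
opening: 0.996
```

```bash
python3 - <<'E'
from h import *
st();snap("side","s7");crop("s7",300,60,440,230,3.4,"c8");snap("wrist","w7")
E
```

```text
8.1 pos [ 0.4438 -0.2691  0.1195] yaw 95.99 x [ 0.007 -0.002 -1.   ] F [-0.1 -0.1  0.9] op 0.996 q [ 0.92  0.86 -0.8   1.98  0.95  0.73  1.21]
```

View pics/c8.png

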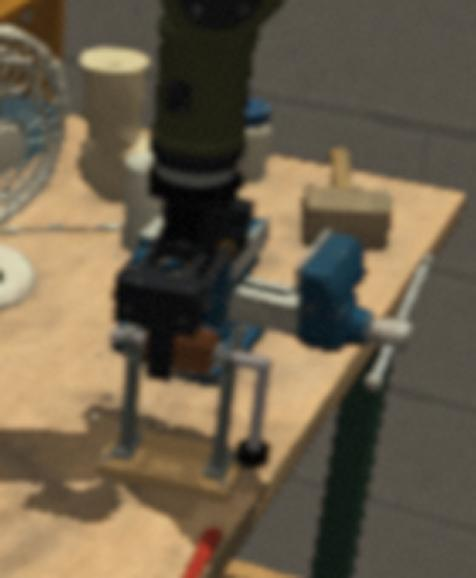

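View pics/w7.png

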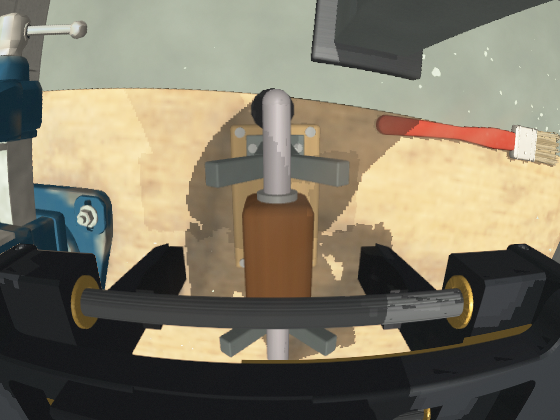

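{"op": "send_rows", "data": {"commands": [-0.012,0,-0.03,0,0.004,0,0,0,0,-0.02,0,0,0,0,0,0,0,0,0,0,0,0,0,0,0,0,0,0.5,0,0,0,0,0,0,0.5,0,0,0,0,0,0,0.5,0,0,0,0,0,0,0.5,0,0,0,0,0,0,0.5,0,0,0,0,0,0,0.5]}}

```text
clock: 9.1
tool_pos: [0.4405, -0.269, 0.1057]
eef_rot: [-0.038, 0.706, 0.036, 0.706]
contact_force: [0.5, 0.1, 1.1]
opening: 0.503
```

```bash
python3 - <<'E'
from h import *
st();snap("side","s7");crop("s7",300,60,440,230,3.4,"c8");snap("wrist","w8")
E
```

```text
9.1 pos [ 0.4405 -0.269   0.1057] yaw 96.0 x [-0.001 -0.002 -1.   ] F [0.5 0.1 1.1] op 0.503 q [ 0.91  0.87 -0.78  1.99  0.98  0.71  1.18]
```

View pics/c8.png

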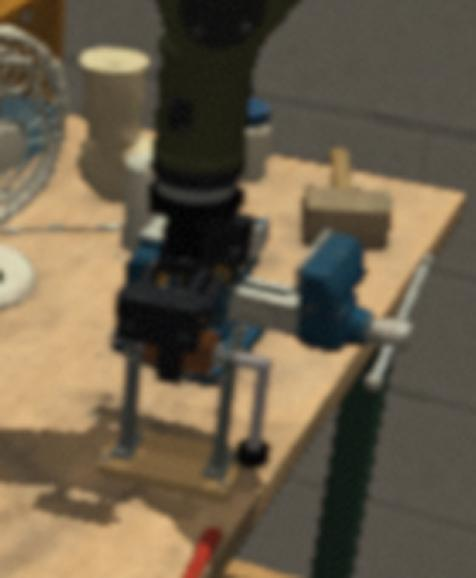

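View pics/w8.png

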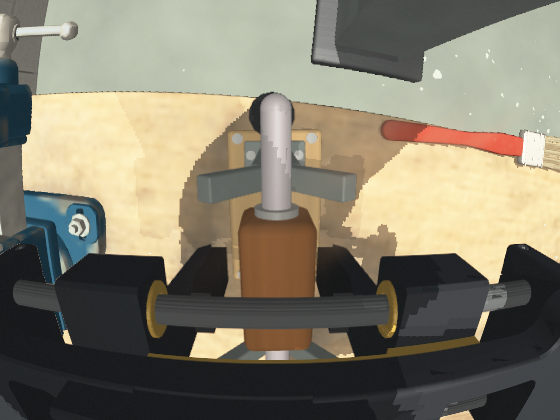

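{"op": "send_rows", "data": {"commands": [0,0,0,0,0,0,1,0,0,0,0,0,0,1,0,0,0,0,0,0,1,0,0,0,0,0,0,1,0,0,0,0,0,0,1], "newtons": 60}}

```text
clock: 9.7
tool_pos: [0.4404, -0.2671, 0.1057]
eef_rot: [-0.037, 0.706, 0.038, 0.706]
contact_force: [1.0, 0.9, 1.3]
opening: 0.333
```

```bash
python3 - <<'E'
from h import *
st()
E
```

```text
9.7 pos [ 0.4404 -0.2671  0.1057] yaw 96.09 x [-0.     0.001 -1.   ] F [1.  0.9 1.3] op 0.333 q [ 0.91  0.88 -0.78  1.99  0.97  0.71  1.18]
```

```bash
python3 - <<'E'
from h import *
crop("top1",170,180,265,270,8,"c10"); crop("w1",370,0,520,70,5,"c11")
E
```

```text
(no output)
```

View pics/c10.png

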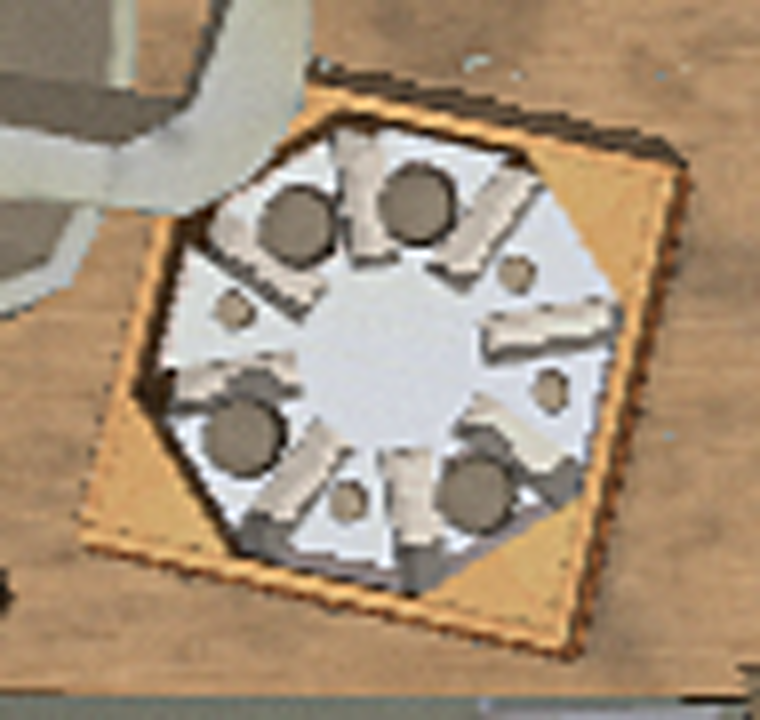

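```bash
cat > box.py <<'E'
from h import *
k=8; C=lambda l:np.array(l,float)/k+[170,180]
slots=[(370,260),(457,275),(485,342),(468,418),(405,452),(335,432),(298,372),(310,302)]
# assign: image angle -> order clockwise from top starting slot near +x: world angle decreasing
ang=[22.5-45*i for i in range(8)]
obj=[(37*np.cos(np.radians(a)),37*np.sin(np.radians(a)),44) for a in ang]
best=None
for g in (-13,32,-58):
    p,e=fitpose("top1",obj,C(slots),0,[.49,.174,np.radians(g)]); print(p,np.degrees(p[2]),e.tolist())
obj2=[(98,-98,80),(-98,-98,80),(-98,98,80)]
p,e=fitpose("top1",obj2,C([(687,165),(577,645),(83,532)]),0,[.49,.174,np.radians(-13)]); print("rim",p,np.degrees(p[2]),e.tolist())
full=C([(298,227),(418,203),(244,437),(477,494)]); worn=C([(235,308),(517,273),(551,390),(348,500)])
c,s=np.cos(p[2]),np.sin(p[2])
for nm,l,z in(("full",full,.044+.02),("worn",worn,.044+.011)):
    for uv in l:
        P=onz("top1",uv,z); d=P[:2]-p[:2]; b=np.array([c*d[0]+s*d[1],-s*d[0]+c*d[1]]); print(nm,P.round(3),"box r %.1f ang %.1f"%(np.hypot(*b)*1000,np.degrees(np.arctan2(b[1],b[0]))))
E
python3 box.py
```

```text
[ 0.48891265  0.17576179 -0.21811471] -12.497052343485214 [[0.9, 0.8], [-1.5, 0.9], [-0.4, -0.1], [-0.4, -1.0], [-0.1, -0.6], [0.1, -0.1], [0.2, -0.1], [0.8, 0.2]]
[ 0.48891266  0.1757618  -0.21811439] -12.497033793710232 [[0.9, 0.8], [-1.5, 0.9], [-0.4, -0.1], [-0.4, -1.0], [-0.1, -0.6], [0.1, -0.1], [0.2, -0.1], [0.8, 0.2]]
[ 0.48891266  0.1757618  -0.21811397] -12.497009917814212 [[0.9, 0.8], [-1.5, 0.9], [-0.4, -0.1], [-0.4, -1.0], [-0.1, -0.6], [0.1, -0.1], [0.2, -0.1], [0.8, 0.2]]
rim [ 0.49076832  0.1720007  -0.21695301] -12.43049193660957 [[0.4, -0.6], [-0.3, 0.3], [-0.0, 0.2]]
full [0.539 0.211 0.064] box r 62.0 ang 51.7
full [0.549 0.164 0.064] box r 58.7 ang 4.5
full [0.455 0.23  0.064] box r 68.3 ang 133.9
full [0.433 0.138 0.064] box r 66.7 ang -136.8
worn [0.507 0.237 0.055] box r 66.9 ang 88.4
worn [0.522 0.125 0.055] box r 56.7 ang -44.0
worn [0.475 0.11  0.055] box r 63.6 ang -91.6
worn [0.431 0.19  0.055] box r 62.5 ang 175.8
```

{"op": "send_rows", "data": {"commands": [0,0,0.08,0,0,0,1,0,0,0.15,0,0,0,1,0,0,0.17,0,0,0,1,0,0,0.15,0,0,-0.05,1,0.01,0.1,0.05,0,0,-0.09,1,0.01,0.15,0,0,0,-0.09,1,0.01,0.15,0,0,0,-0.09,1,0.01,0.15,0,0,0,-0.09,1,0.01,0.15,0,0,0,-0.09,1,0.01,0.15,0,0,0,-0.09,1,0.01,0.15,0,0,0,-0.09,1,0.01,0.12,0,0,0,-0.09,1]}}

```text
clock: 10.9
tool_pos: [0.4557, 0.0135, 0.2587]
eef_rot: [0.39, 0.591, -0.388, 0.59]
contact_force: [0.5, -0.2, -1.9]
opening: 0.333
```

```bash
python3 - <<'E'
from h import *
st();snap("side","s8");snap("wrist","w9")
E
```

```text
10.9 pos [0.4557 0.0135 0.2587] yaw 23.27 x [ 0.002  0.003 -1.   ] F [ 0.5 -0.2 -1.9] op 0.333 q [ 0.28  0.49 -0.61  2.02  0.4   0.75 -0.17]
```

View pics/s8.png

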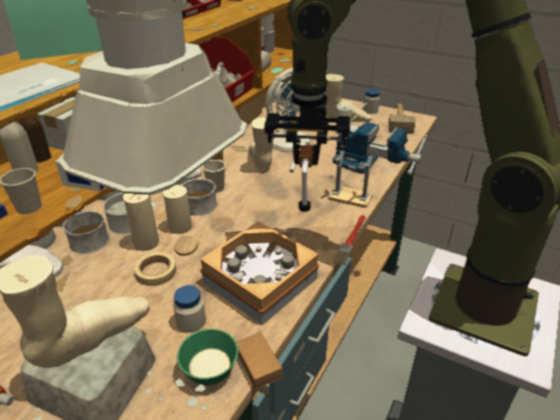

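View pics/w9.png

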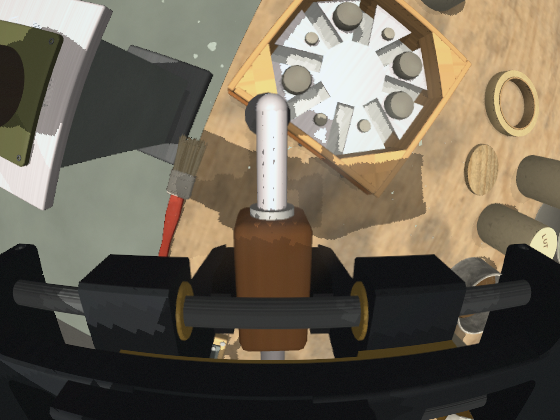

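```bash
cat >> h.py <<'E'
def foot(s,off=.072,dz=.0807):
    M=R.from_quat(s["eef_rot"]).as_matrix(); ux=-M[:,2]
    return s["tool_pos"]+M[:,0]*dz+ux*off
E
python3 - <<'E'
from h import *
s=st(); M=R.from_quat(s["eef_rot"]).as_matrix()
for off in (.068,.072,.076):
    b=s["tool_pos"]-M[:,0]*.0193-M[:,2]*off
    print(off,proj("w9",[b]),proj("w9",[foot(s,off)]))
crop("w9",220,0,480,200,3,"c12")
print(proj("w9",[[.49,.1735,.044]]))
E
```

```text
11.0 pos [0.4565 0.0172 0.2593] yaw 23.9 x [ 0.004  0.006 -1.   ] F [ 0.8 -1.  -0.6] op 0.34 q [ 0.27  0.49 -0.61  2.02  0.4   0.75 -0.16]
0.068 [[264.04597381 127.51811498]] [[266.98515561 125.65997163]]
0.072 [[263.91799136 117.26847832]] [[266.91806617 119.92722061]]
0.076 [[263.7944805  107.03093286]] [[266.8517486  114.19658855]]
[[350.80359641  72.8278676 ]]
```

View pics/c12.png

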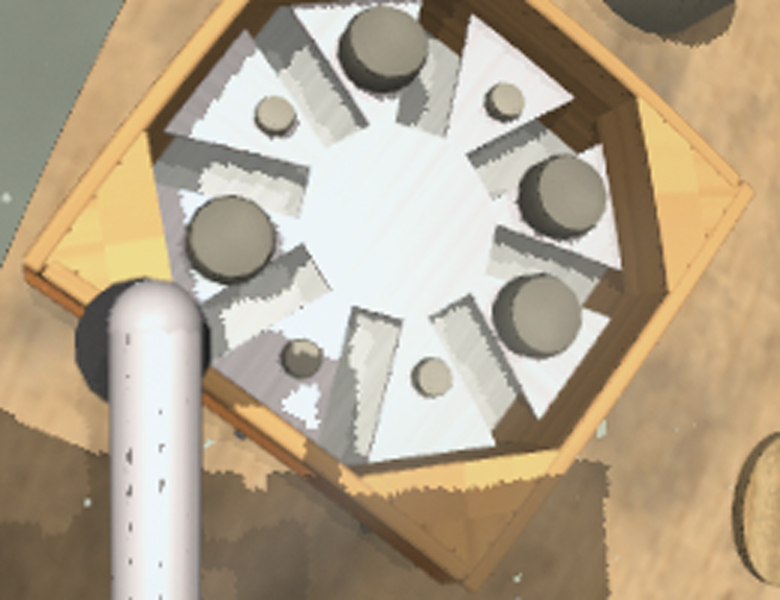

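```bash
python3 - <<'E'
from h import *
k=3;C=lambda l:np.array(l,float)/k+[220,0]
# slot inner end midpoints (crop): order by going ccw in box unknown: use fit with angle labels from predicted proj
mid=[(317,268),(375,312),(452,306),(498,246),(477,170),(426,131),(349,138),(304,198)]
c0=np.array([.49,.1735]);y=np.radians(-12.45)
obj=[];
for a in np.radians(22.5+45*np.arange(8)): obj.append((37*np.cos(a),37*np.sin(a),44))
obj=np.array(obj); cc,ss=np.cos(y),np.sin(y)
P=np.c_[c0[0]+(cc*obj[:,0]-ss*obj[:,1])/1000,c0[1]+(ss*obj[:,0]+cc*obj[:,1])/1000,obj[:,2]/1000]
pr=(proj("w9",P)-[220,0])*3; print(pr.round(0).tolist())
m=np.array(mid); idx=[np.argmin(np.hypot(*(m-q).T)) for q in pr]; print(idx)
p,e=fitpose("w9",obj,C(m[idx]),0,[.49,.174,-.217]); print(p,np.degrees(p[2]),e.tolist())
p,e2=fitpose("w9",[(98,-98,80),(-98,-98,80),(98,98,80)],C([(468,590),(25,268),(752,190)]),0,[.49,.174,-.217]); print(p,np.degrees(p[2]),e2.tolist())
E
```

```text
[[483.0, 247.0], [471.0, 176.0], [413.0, 129.0], [341.0, 135.0], [298.0, 191.0], [310.0, 265.0], [370.0, 311.0], [442.0, 303.0]]
[np.int64(3), np.int64(4), np.int64(5), np.int64(6), np.int64(7), np.int64(0), np.int64(1), np.int64(2)]
[ 0.49310941  0.17438927 -0.19856245] -11.376790195916978 [[-2.3, 0.5], [0.4, 2.1], [-2.2, -0.1], [-0.4, -0.1], [0.6, -1.2], [0.8, -0.1], [1.8, 0.4], [-0.3, -0.6]]
[ 0.49099767  0.17333816 -0.20690664] -11.854877255525512 [[1.6, 2.5], [-4.1, -0.8], [0.4, -0.2]]
```

{"op": "send_rows", "data": {"commands": [0.015,0.07,0,0,0,-0.08,1,0.015,0.07,0,0,0,-0.08,1,0.015,0.07,0,0,0,-0.08,1,0.015,0.07,0,0,0,-0.08,1,0.015,0.06,0,0,0,-0.08,1,0,0,0,0,0,0,1,0,0,0,0,0,0,1]}}

```text
clock: 11.7
tool_pos: [0.4735, 0.0983, 0.2573]
eef_rot: [-0.553, -0.439, 0.555, -0.44]
contact_force: [0.0, 0.1, -2.0]
opening: 0.333
```

```bash
cat >> h.py <<'E'
BC=np.array([.491,.174]); BY=np.radians(-12.0)
def tobox(P):
    d=np.asarray(P)[:2]-BC; c,s=np.cos(BY),np.sin(BY); return np.array([c*d[0]+s*d[1],-s*d[0]+c*d[1]])*1000
def fw(b):
    c,s=np.cos(BY),np.sin(BY); b=np.asarray(b)/1000; return BC+[c*b[0]-s*b[1],s*b[0]+c*b[1]]
E
python3 - <<'E'
from h import *
s=st();snap("wrist","w10");snap("side","s10");M=R.from_quat(s["eef_rot"]).as_matrix()
f=foot(s);print("foot",f,tobox(f))
for off in (.068,.072,.076):
    print(off,proj("w10",[s["tool_pos"]-M[:,0]*.0193-M[:,2]*off]),proj("w10",[foot(s,off)]))
E
```

```text
11.7 pos [0.4735 0.0983 0.2573] yaw -13.13 x [-0.002 -0.003 -1.   ] F [ 0.   0.1 -2. ] op 0.333 q [-0.04  0.5  -0.4   1.95  0.28  0.75 -0.83]
foot [0.48970823 0.16816031 0.17640222] [-0.04940465 -5.98065603]
0.068 [[268.64942985 121.90782319]] [[269.78217265 122.29209005]]
0.072 [[268.6341995  111.63304033]] [[269.77505071 116.55103911]]
0.076 [[268.620859   101.38046968]] [[269.76828109 110.81386865]]
```

View pics/w10.png

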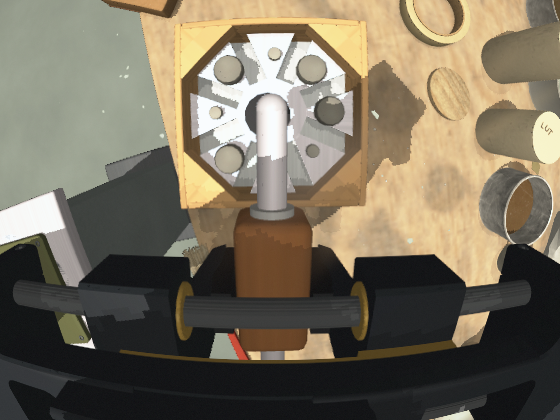

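View pics/s10.png

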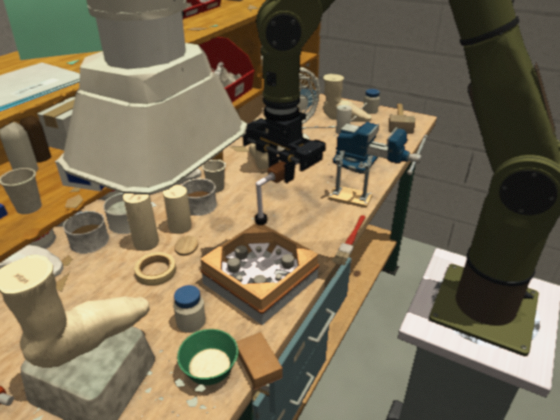

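{"op": "send_rows", "data": {"commands": [0.005,0.015,-0.1,0,0,0.01,1,0,0,-0.13,0,0,0,1,0,0,-0.13,0,0,0,1,0,0,-0.08,0,0,0,1,0,0,0,0,0,0,1]}}

```text
clock: 12.3
tool_pos: [0.4759, 0.0956, 0.1452]
eef_rot: [-0.55, -0.443, 0.551, -0.445]
contact_force: [-1.6, -0.9, -1.5]
opening: 0.334
```

```bash
sed -i 's/off=.072,/off=.0745,/' h.py; cat >> h.py <<'E'
def fb():
    s=st(); f=foot(s); print("foot box",tobox(f).round(1),"z",f[2].round(4)); return s
E
python3 - <<'E'
from h import *
fb()
E
```

```text
12.3 pos [0.4759 0.0956 0.1452] yaw -12.28 x [ 0.001 -0.003 -1.   ] F [-1.6 -0.9 -1.5] op 0.334 q [-0.11  0.68 -0.29  2.07  0.43  0.46 -0.94]
foot box [ 2.1 -5.5] z 0.0643
```

{"op": "send_rows", "data": {"commands": [0,0.02,-0.03,0,0,0,1,0,0,-0.03,0,0,0,1,0,0,-0.015,0,0,0,1,0,0,0,0,0,0,1]}}

```text
clock: 12.7
tool_pos: [0.4777, 0.1, 0.1274]
eef_rot: [0.552, 0.442, -0.55, 0.445]
contact_force: [-0.0, 0.8, -1.9]
opening: 0.337
```

```bash
python3 - <<'E'
from h import *
fb();snap("wrist","w11");crop("w11",170,0,400,230,3,"c13")
E
```

```text
12.7 pos [0.4777 0.1    0.1274] yaw -12.32 x [ 0.005 -0.002 -1.   ] F [-0.   0.8 -1.9] op 0.337 q [-0.14  0.71 -0.26  2.07  0.45  0.41 -0.97]
foot box [ 3.2 -0.7] z 0.0466
```

View pics/c13.png

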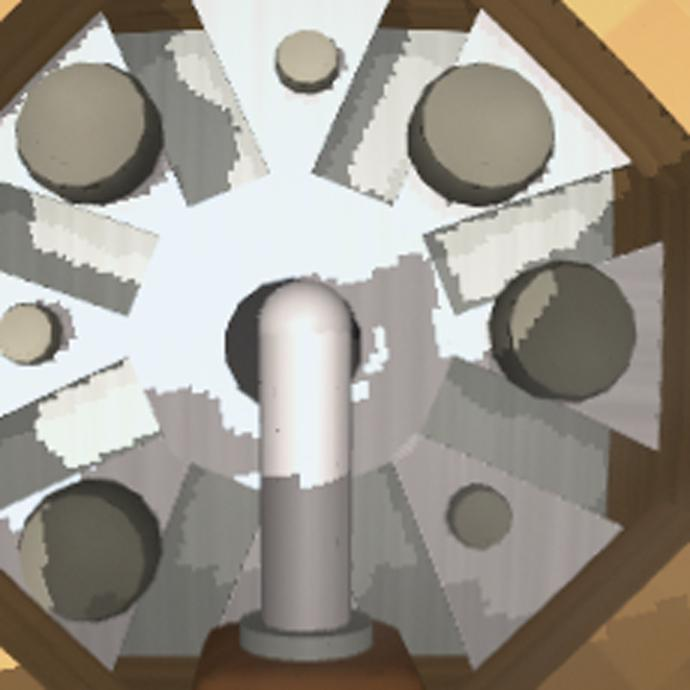

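```bash
python3 - <<'E'
from h import *
C=lambda l:np.array(l,float)/3+[170,0]
for nm,l,z in (("worn",[(306,60),(28,333),(480,515)],.055),("full",[(88,130),(480,132),(564,328),(90,548)],.066),("footc",[(292,340)],.062),("slotends in",[(265,190-4),(352,190)],.044)):
    for uv in C(l):
        b=tobox(onz("w11",uv,z)); print(nm,b.round(1),"r %.1f a %.1f"%(np.hypot(*b),np.degrees(np.arctan2(b[1],b[0]))))
E
```

```text
worn [ 5.1 63.8] r 64.0 a 85.4
worn [-58.1   2.5] r 58.1 a 177.5
worn [ 44.2 -40.6] r 60.0 a -42.6
full [-41.4  46.1] r 62.0 a 131.9
full [41.8 44.6] r 61.1 a 46.9
full [60.   2.2] r 60.0 a 2.1
full [-43.  -45.5] r 62.6 a -133.4
footc [ 1.6 -1.4] r 2.2 a -40.1
slotends in [-4.5 35.9] r 36.2 a 97.1
slotends in [15.6 34.8] r 38.2 a 65.8
```

```bash
cat >> h.py <<'E'
def go(*pts,z=.0460,yaw=-12.0):
    "print fractions from current foot to box-frame waypoints, successive"
    s=fb(); f=foot(s); cur=f[:2]
    for p in pts:
        t=fw(p); d=(t-cur)/.25; print(p,"d",d.round(3),"dist mm",(np.hypot(*d)*250).round(0)); cur=t
    M=R.from_quat(s["eef_rot"]).as_matrix(); x=M[:,0]
    print("dz",((z-f[2])/.25).round(3),"wx,wy",(-x[1]*2/np.pi).round(3),(x[0]*2/np.pi).round(3),"wz",((yaw-np.degrees(np.arctan2(M[1,1],M[0,1])))/90).round(3))
E
python3 - <<'E'
from h import *
go((23,-55),(43,-38))
E
```

```text
12.75 pos [0.4779 0.1    0.1276] yaw -12.32 x [ 0.005 -0.002 -1.   ] F [ 0.1 -0.4 -2.1] op 0.332 q [-0.14  0.71 -0.26  2.07  0.45  0.41 -0.97]
foot box [ 3.4 -0.6] z 0.0469
(23, -55) d [ 0.031 -0.229] dist mm 58.0
(43, -38) d [0.092 0.05 ] dist mm 26.0
dz -0.004 wx,wy 0.001 0.003 wz 0.004
```

{"op": "send_rows", "data": {"commands": [0.01,-0.07,-0.004,0,0.003,0.004,1,0.01,-0.07,0,0,0,0,1,0.01,-0.06,0,0,0,0,1,0,-0.02,0,0,0,0,1,0,0,0,0,0,0,1]}}

```text
clock: 13.25
tool_pos: [0.4873, 0.0449, 0.1291]
eef_rot: [0.55, 0.445, -0.547, 0.447]
contact_force: [-0.2, -0.1, -1.7]
opening: 0.332
```

```bash
python3 - <<'E'
from h import *
go((23,-55),(43,-38));snap("wrist","w12")
E
```

```text
13.25 pos [0.4873 0.0449 0.1291] yaw -11.8 x [ 0.006  0.    -1.   ] F [-0.2 -0.1 -1.7] op 0.332 q [-0.01  0.71 -0.28  2.07  0.47  0.42 -0.87]
foot box [ 23.4 -52.5] z 0.0485
(23, -55) d [-0.004 -0.01 ] dist mm 3.0
(43, -38) d [0.092 0.05 ] dist mm 26.0
dz -0.01 wx,wy -0.0 0.004 wz -0.002
```

View pics/w12.png

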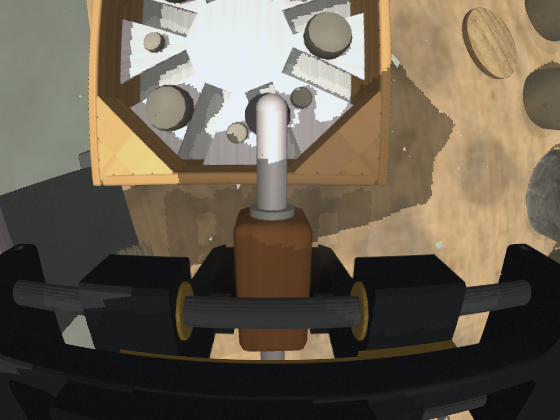

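{"op": "send_rows", "data": {"commands": [0.03,0.012,-0.01,0,0.004,0,1,0.03,0.012,0,0,0,0,1,0.03,0.015,0,0,0,0,1,0.01,0.005,0,0,0,0,1,0,0,0,0,0,0,1]}}

```text
clock: 13.8
tool_pos: [0.5154, 0.0618, 0.1267]
eef_rot: [0.549, 0.448, -0.546, 0.447]
contact_force: [-0.2, -0.3, -1.5]
opening: 0.337
```

```bash
python3 - <<'E'
from h import *
go((43,-38),(23,-55),(4,-60));snap("wrist","w13");crop("w13",60,0,420,240,2.2,"c13")
E
```

```text
13.8 pos [0.5154 0.0618 0.1267] yaw -11.47 x [ 0.001  0.004 -1.   ] F [-0.2 -0.3 -1.5] op 0.337 q [-0.02  0.74 -0.31  1.98  0.45  0.48 -0.85]
foot box [ 46.6 -29.9] z 0.0463
(43, -38) d [-0.021 -0.029] dist mm 9.0
(23, -55) d [-0.092 -0.05 ] dist mm 26.0
(4, -60) d [-0.078 -0.004] dist mm 20.0
dz -0.001 wx,wy -0.002 0.001 wz -0.006
```

View pics/c13.png

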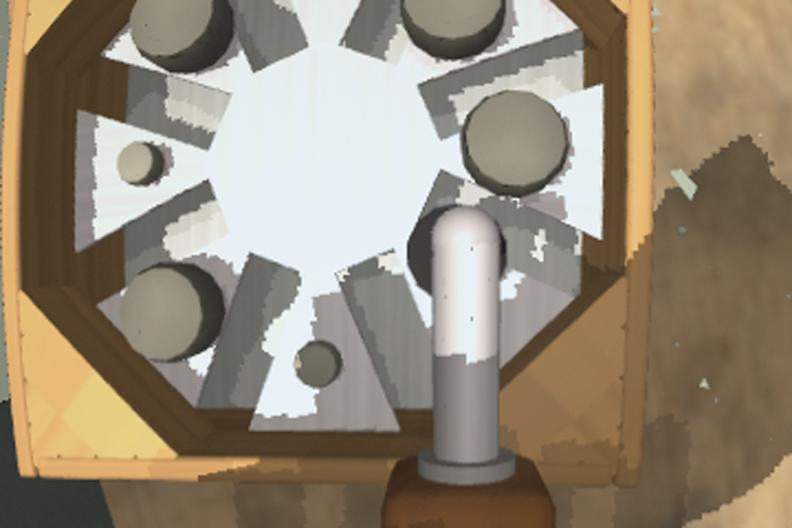

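{"op": "send_rows", "data": {"commands": [-0.035,-0.025,0,0,0,-0.006,1,-0.035,-0.03,0,0,0,0,1,-0.03,-0.02,0,0,0,0,1,-0.035,-0.005,0,0,0,0,1,-0.035,-0.002,0,0,0,0,1,-0.03,0,0,0,0,0,1,0,0,0,0,0,0,1]}}

```text
clock: 14.55
tool_pos: [0.4576, 0.0376, 0.1269]
eef_rot: [-0.55, -0.445, 0.55, -0.443]
contact_force: [-0.4, 0.6, -1.8]
opening: 0.333
```

```bash
python3 - <<'E'
from h import *
go((-2,-57),(0,-20));snap("wrist","w14");crop("w14",60,0,420,240,2.2,"c13")
E
```

```text
14.55 pos [0.4576 0.0376 0.1269] yaw -12.13 x [-0.003  0.002 -1.   ] F [-0.4  0.6 -1.8] op 0.333 q [-0.02  0.69 -0.26  2.15  0.49  0.36 -0.89]
foot box [ -4.4 -65.7] z 0.0463
(-2, -57) d [0.017 0.032] dist mm 9.0
(0, -20) d [0.039 0.143] dist mm 37.0
dz -0.001 wx,wy -0.001 -0.002 wz 0.001
```

View pics/c13.png

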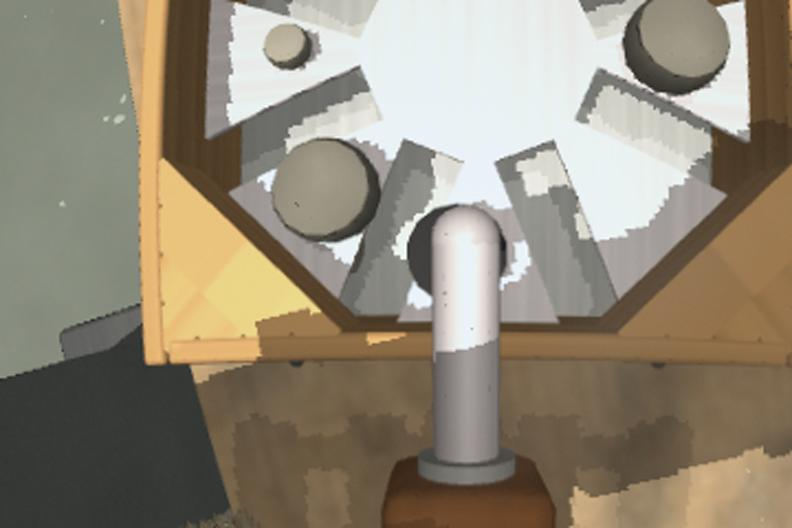

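```bash
python3 - <<'E'
from h import *
go((-3,-14),(-40,-13),(-56,-15),(-57,4))
E
```

```text
14.6 pos [0.4584 0.0378 0.1269] yaw -12.13 x [-0.002  0.002 -1.   ] F [ 1.1  0.5 -2.7] op 0.335 q [-0.02  0.69 -0.26  2.15  0.49  0.36 -0.89]
foot box [ -3.5 -65.4] z 0.0464
(-3, -14) d [0.045 0.201] dist mm 51.0
(-40, -13) d [-0.144  0.035] dist mm 37.0
(-56, -15) d [-0.064  0.005] dist mm 16.0
(-57, 4) d [0.012 0.075] dist mm 19.0
dz -0.001 wx,wy -0.001 -0.001 wz 0.001
```

{"op": "send_rows", "data": {"commands": [0.01,0.06,0,0,0,0,1,0.015,0.07,0,0,0,0,1,0.01,0.05,0,0,0,0,1,0,0.01,0,0,0,0,1,-0.04,0.01,0,0,0,0,1,-0.04,0.01,0,0,0,0,1,-0.03,0.01,0,0,0,0,1,0,0,0,0,0,0,1]}}

```text
clock: 15.4
tool_pos: [0.4381, 0.0938, 0.127]
eef_rot: [-0.55, -0.444, 0.551, -0.443]
contact_force: [-0.1, 0.4, -1.2]
opening: 0.333
```

```bash
python3 - <<'E'
from h import *
go((-40,-13),(-56,-15),(-57,4));snap("wrist","w15");crop("w15",60,0,420,240,2.2,"c13")
E
```

```text
15.4 pos [0.4381 0.0938 0.127 ] yaw -12.25 x [-0.001  0.001 -1.   ] F [-0.1  0.4 -1.2] op 0.333 q [-0.17  0.68 -0.23  2.19  0.46  0.32 -1.  ]
foot box [-34.8 -14.8] z 0.0464
(-40, -13) d [-0.019  0.012] dist mm 6.0
(-56, -15) d [-0.064  0.005] dist mm 16.0
(-57, 4) d [0.012 0.075] dist mm 19.0
dz -0.001 wx,wy -0.001 -0.001 wz 0.003
```

View pics/c13.png

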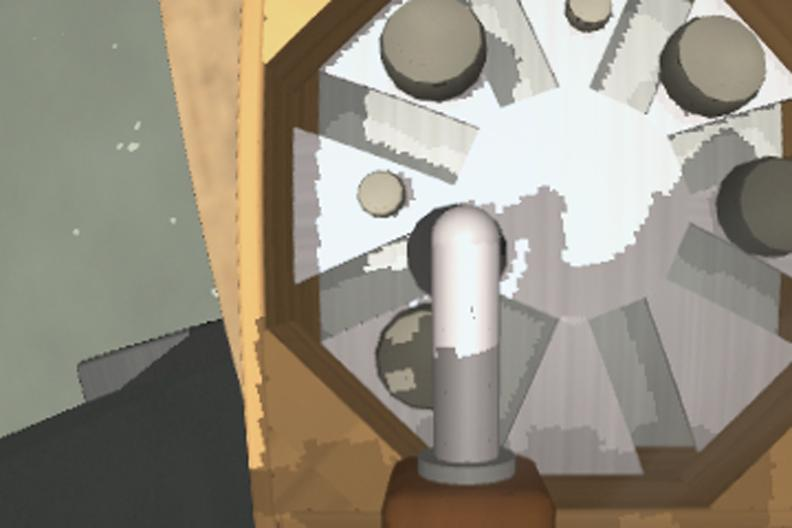

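{"op": "send_rows", "data": {"commands": [-0.03,0.006,0,0,0,0,1,-0.03,0.005,0,0,0,0,1,-0.02,0.003,0,0,0,0,1,0,0.015,0,0,0,0,1,0.005,0.03,0,0,0,0,1,0.005,0.03,0,0,0,0,1,0,0,0,0,0,0,1]}}

```text
clock: 16.15
tool_pos: [0.4208, 0.1177, 0.1273]
eef_rot: [0.552, 0.443, -0.55, 0.443]
contact_force: [0.3, -0.0, -2.0]
opening: 0.335
```

```bash
python3 - <<'E'
from h import *
go((-57,4),(-20,0));snap("wrist","w16");crop("w16",60,0,420,240,2.2,"c13")
E
```

```text
16.15 pos [0.4208 0.1177 0.1273] yaw -12.36 x [ 0.002  0.002 -1.   ] F [ 0.3 -0.  -2. ] op 0.335 q [-0.25  0.67 -0.2   2.22  0.45  0.28 -1.06]
foot box [-56.4   5. ] z 0.0467
(-57, 4) d [-0.003 -0.004] dist mm 1.0
(-20, 0) d [ 0.141 -0.046] dist mm 37.0
dz -0.003 wx,wy -0.001 0.001 wz 0.004
```

View pics/c13.png

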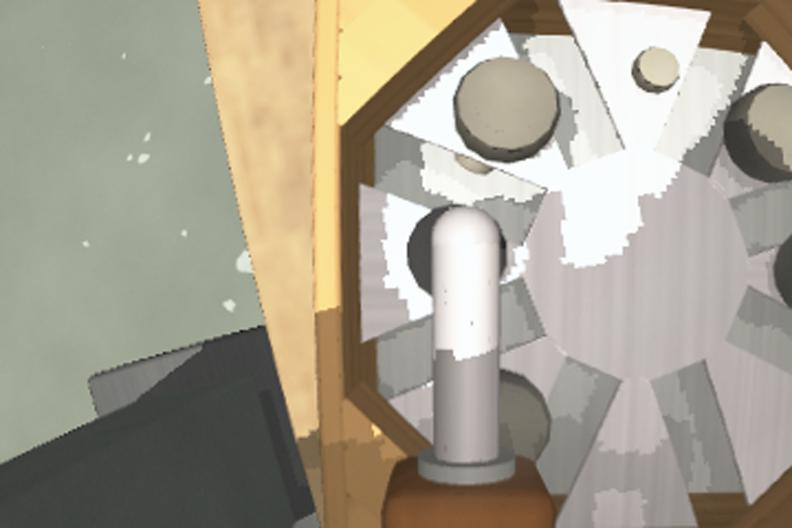

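{"op": "send_rows", "data": {"commands": [0.04,-0.015,-0.003,0,0,0.004,1,0.05,-0.015,0,0,0,0,1,0.05,-0.01,0,0,0,0,1,0.05,0.03,0,0,0,0,1,0.03,0.06,0,0,0,0,1,0,0.03,0,0,0,0,1,0,0,0,0,0,0,1]}}

```text
clock: 16.9
tool_pos: [0.4817, 0.1323, 0.1259]
eef_rot: [-0.551, -0.443, 0.551, -0.444]
contact_force: [-0.2, -0.3, -1.5]
opening: 0.332
```

```bash
python3 - <<'E'
from h import *
go((-8,25),(-10,40),(-12,58),(8,60));snap("wrist","w17");crop("w17",60,0,420,240,2.2,"c13");snap("side","s17");snap("top","t17")
E
```

```text
16.9 pos [0.4817 0.1323 0.1259] yaw -12.31 x [ 0.001 -0.002 -1.   ] F [-0.2 -0.3 -1.5] op 0.332 q [-0.2   0.72 -0.26  2.04  0.43  0.43 -1.  ]
foot box [ 0.1 31.6] z 0.045
(-8, 25) d [-0.037 -0.019] dist mm 10.0
(-10, 40) d [0.005 0.06 ] dist mm 15.0
(-12, 58) d [0.007 0.072] dist mm 18.0
(8, 60) d [ 0.08  -0.009] dist mm 20.0
dz 0.004 wx,wy 0.001 0.001 wz 0.003
```

View pics/c13.png

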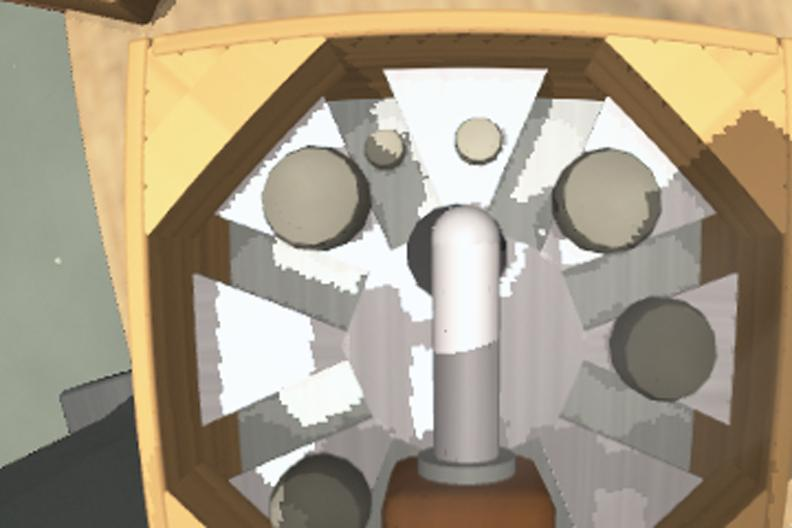

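View pics/s17.png

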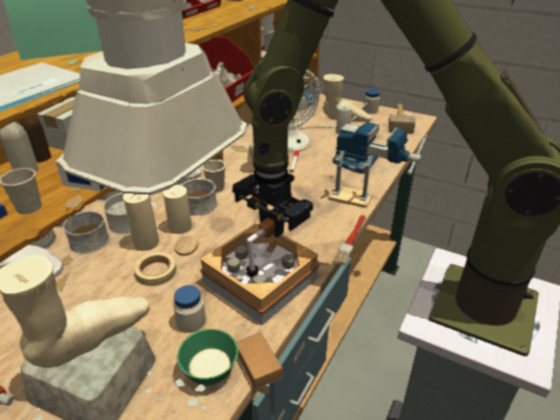

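View pics/t17.png

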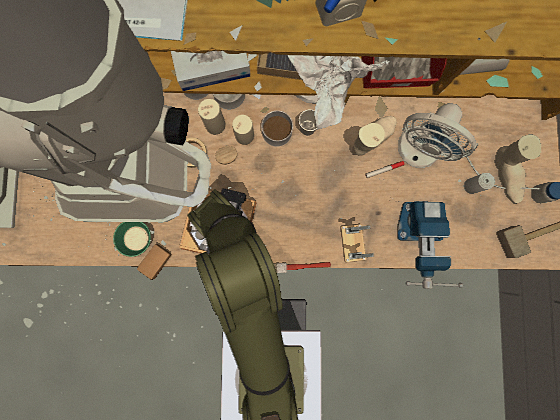

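```bash
python3 - <<'E'
from h import *
# wrist joint centre on vertical line above tcp?
for z in (.3,.35,.4,.45,.5): print(z,proj("s17",[[.482,.132,z]]).round(0),proj("t17",[[.482,.132,z]]).round(0))
# hood corner triangulation
def tri(a,b):
    A=[];B=[]
    for f,uv in (a,b):
        o,d=ray(f,uv); d/=np.linalg.norm(d); Pm=np.eye(3)-np.outer(d,d); A.append(Pm);B.append(Pm@o)
    x=np.linalg.solve(sum(A),sum(B)); return x.round(3),proj(a[0],x).round(1),proj(b[0],x).round(1)
print(tri(("top1",(183,214)),("side1",(245,128))))
print(tri(("top1",(186,205)),("side1",(245,128))))
print(tri(("top1",(173,220)),("side1",(240,137))))
crop("s17",200,20,340,240,2.7,"c14"); crop("t17",100,120,300,320,3,"c15")
E
```

```text
0.3 [[271. 167.]] [[223. 220.]]
0.35 [[270. 146.]] [[221. 219.]]
0.4 [[270. 124.]] [[218. 217.]]
0.45 [[270. 101.]] [[216. 215.]]
0.5 [[269.  76.]] [[212. 213.]]
(array([0.488, 0.211, 0.423]), array([[182.5, 213.1]]), array([[246.2, 128.2]]))
(array([0.502, 0.202, 0.418]), array([[187.1, 207.1]]), array([[242.2, 127.5]]))
(array([0.478, 0.237, 0.418]), array([[171.7, 217.6]]), array([[243.4, 137.6]]))
```

View pics/c14.png

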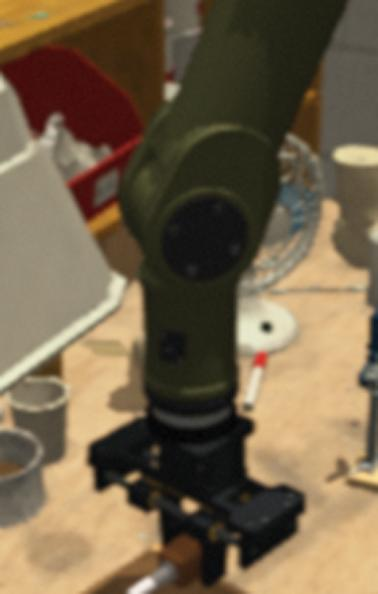

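View pics/c15.png

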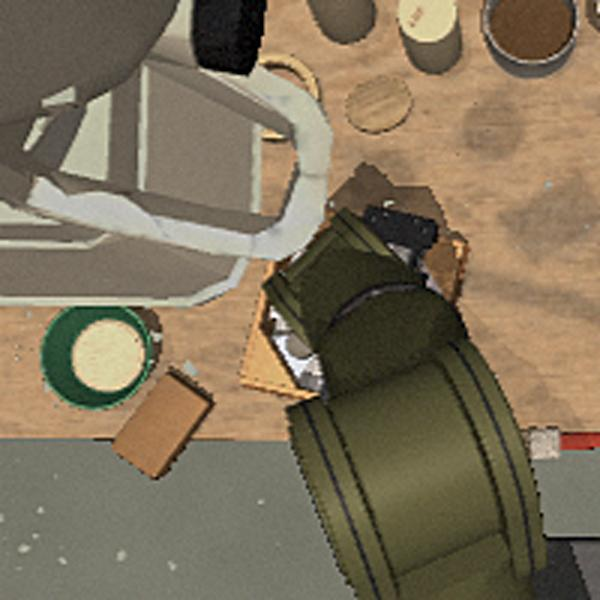

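{"op": "send_rows", "data": {"commands": [-0.015,-0.028,0.015,0,0,0,1,-0.015,-0.028,-0.012,0.036,-0.008,0,1,-0.015,-0.028,-0.012,0.036,-0.008,0,1,0,0,-0.012,0.036,-0.007,0,1,0,0,0,0,0,0,1]}}

```text
clock: 17.55
tool_pos: [0.4659, 0.1048, 0.1214]
eef_rot: [0.596, 0.479, -0.502, 0.404]
contact_force: [-0.1, -0.1, -2.9]
opening: 0.336
```

```bash
python3 - <<'E'
from h import *
go((-8,25),(-10,40),(-12,58),(8,60),z=.0475)
E
```

```text
17.55 pos [0.4659 0.1048 0.1214] yaw -12.39 x [ 0.036  0.166 -0.986] F [-0.1 -0.1 -2.9] op 0.336 q [ 0.03  0.72 -0.38  2.16  0.43  0.24 -0.89]
foot box [-9.6 14.2] z 0.0545
(-8, 25) d [0.015 0.041] dist mm 11.0
(-10, 40) d [0.005 0.06 ] dist mm 15.0
(-12, 58) d [0.007 0.072] dist mm 18.0
(8, 60) d [ 0.08  -0.009] dist mm 20.0
dz -0.028 wx,wy -0.105 0.023 wz 0.004
```

{"op": "send_rows", "data": {"commands": [0.006,0.03,-0.012,0,0,0,1,0.006,0.035,-0.012,0,0,0,1,0.006,0.035,0,0,0,0,1,0.002,0.01,0,0,0,0,1,0,0,0,0,0,0,1]}}

```text
clock: 18.05
tool_pos: [0.4715, 0.1373, 0.116]
eef_rot: [0.595, 0.48, -0.501, 0.406]
contact_force: [-0.1, -0.7, -2.0]
opening: 0.333
```

```bash
python3 - <<'E'
from h import *
go((-10,40),(-12,58),(8,60),z=.0475);snap("wrist","w18");crop("w18",60,0,420,240,2.2,"c13");snap("side","s18");crop("s18",200,20,340,240,2.7,"c14")
E
```

```text
18.05 pos [0.4715 0.1373 0.116 ] yaw -12.14 x [ 0.037  0.164 -0.986] F [-0.1 -0.7 -2. ] op 0.333 q [-0.06  0.74 -0.36  2.14  0.42  0.23 -0.93]
foot box [-11.1  47.1] z 0.049
(-10, 40) d [-0.002 -0.029] dist mm 7.0
(-12, 58) d [0.007 0.072] dist mm 18.0
(8, 60) d [ 0.08  -0.009] dist mm 20.0
dz -0.006 wx,wy -0.105 0.023 wz 0.002
```

View pics/c13.png

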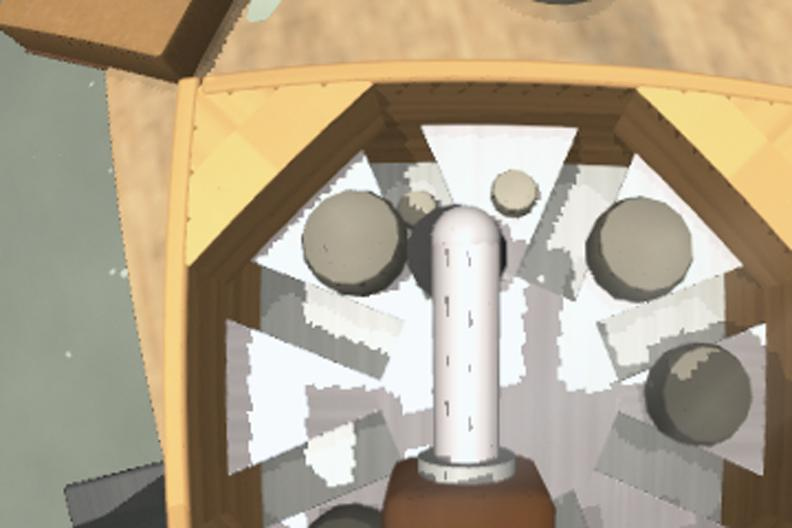

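View pics/c14.png

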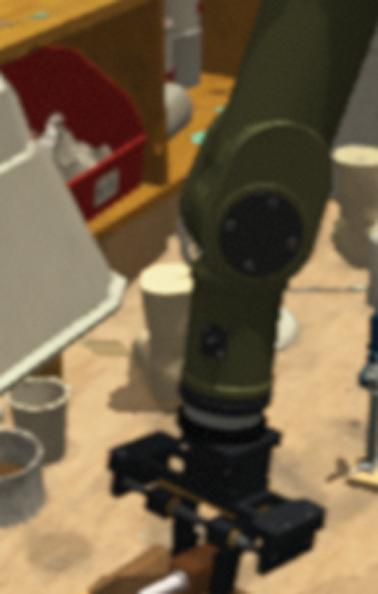

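{"op": "send_rows", "data": {"commands": [0.003,0.02,-0.003,0,0,0,1,0.003,0.02,0,0,0,0,1,0.015,0.005,0,0,0,0,1,0.025,-0.002,0,0,0,0,1,0.03,-0.004,0,0,0,0,1,0.015,0,0,0,0,0,1,0,0,0,0,0,0,1]}}

```text
clock: 18.85
tool_pos: [0.4968, 0.1458, 0.1151]
eef_rot: [0.595, 0.479, -0.502, 0.405]
contact_force: [0.4, 0.5, -1.9]
opening: 0.339
```

```bash
python3 - <<'E'
from h import *
go((8,60),(0,20),z=.0475);snap("wrist","w19");crop("w19",60,0,420,240,2.2,"c13")
E
```

```text
18.85 pos [0.4968 0.1458 0.1151] yaw -12.32 x [ 0.037  0.163 -0.986] F [ 0.4  0.5 -1.9] op 0.339 q [-0.05  0.76 -0.38  2.06  0.41  0.29 -0.92]
foot box [12.1 60.6] z 0.048
(8, 60) d [-0.017  0.001] dist mm 4.0
(0, 20) d [-0.065 -0.15 ] dist mm 41.0
dz -0.002 wx,wy -0.104 0.024 wz 0.004
```

View pics/c13.png

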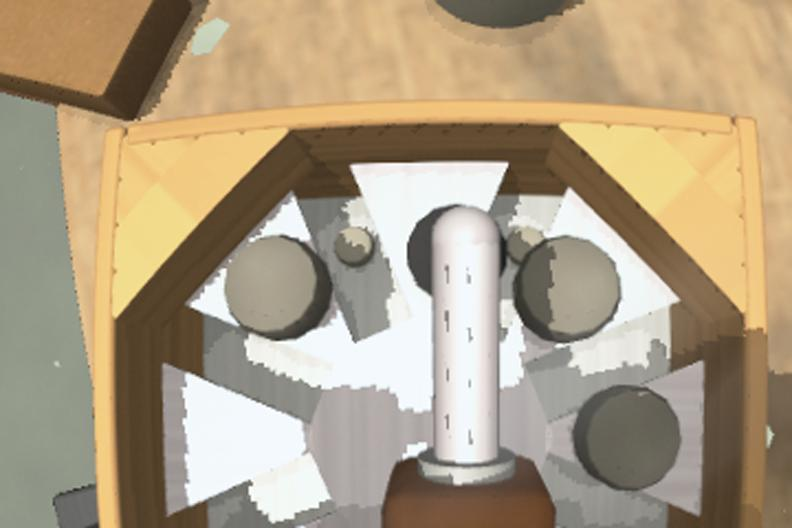

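{"op": "send_rows", "data": {"commands": [-0.02,-0.05,0.004,0,0,0,1,-0.02,-0.06,0.01,0,0,0,1,-0.02,-0.06,0.03,0,0,0,1,0,-0.06,0.12,0,0,0,1,0,-0.06,0.16,-0.03,0.007,0,1,0,-0.1,0.16,-0.04,0.008,0,1,0,-0.12,0.1,-0.035,0.008,0,1,0,-0.06,0,0,0,0,1,0,0,0,0,0,0,1]}}

```text
clock: 19.8
tool_pos: [0.4702, -0.0118, 0.265]
eef_rot: [-0.545, -0.44, 0.559, -0.444]
contact_force: [0.3, -0.6, -2.2]
opening: 0.333
```

```bash
python3 - <<'E'
from h import *
fb();snap("wrist","w20");crop("w20",150,0,440,220,2.7,"c13");snap("side","s20");crop("s20",190,210,330,320,5,"c14")
E
```

```text
19.8 pos [ 0.4702 -0.0118  0.265 ] yaw -12.63 x [-0.013 -0.017 -1.   ] F [ 0.3 -0.6 -2.2] op 0.333 q [ 0.26  0.49 -0.52  1.96  0.35  0.79 -0.68]
foot box [  18.3 -113.1] z 0.1829
```

View pics/c13.png

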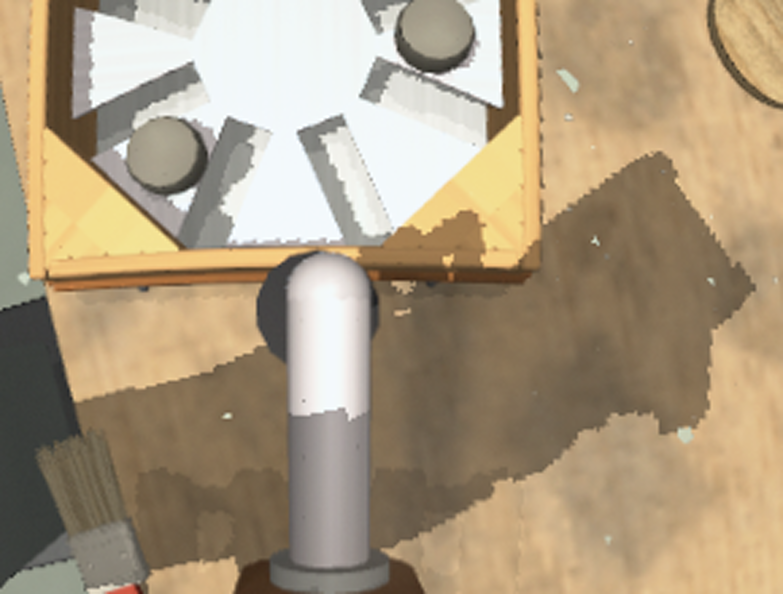

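View pics/c14.png

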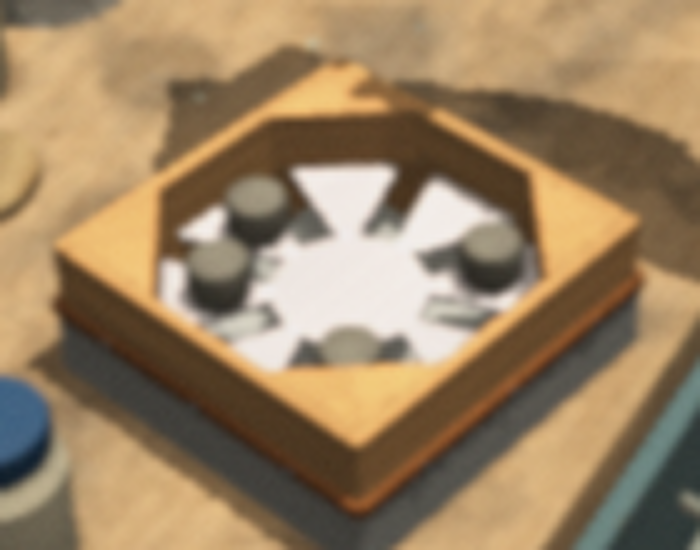

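```bash
python3 - <<'E'
from h import *
snap("top","t20");crop("t20",120,170,270,270,5,"c15")
E
```

```text
(no output)
```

View pics/c15.png

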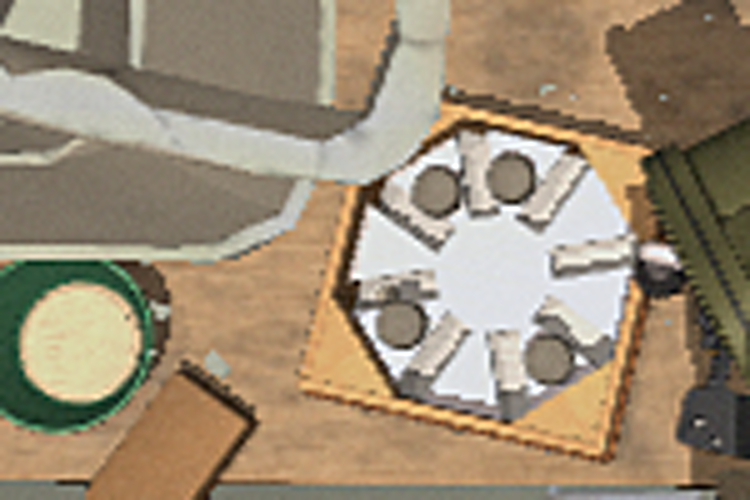

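{"op": "send_rows", "data": {"commands": [-0.008,-0.06,0,0,0,0.09,1,-0.01,-0.09,0,0,0,0.09,1,-0.01,-0.09,0,0,0,0.09,1,-0.01,-0.09,0,0,0,0.09,1,-0.01,-0.09,0,0,0,0.09,1,-0.01,-0.09,0,0,0,0.09,1,-0.01,-0.09,0,0,0,0.09,1,-0.01,-0.09,0,0,0,0.09,1,-0.01,-0.09,0,0,0,0.09,1,-0.01,-0.09,0,0,0,0.09,1,-0.01,-0.05,0,0,0,0.09,1,-0.01,-0.05,0,0,0,0.09,1]}}

```text
clock: 21.15
tool_pos: [0.4363, -0.2417, 0.2552]
eef_rot: [-0.005, 0.709, -0.0, 0.706]
contact_force: [-0.1, 0.3, -1.4]
opening: 0.338
```

```bash
cat >> h.py <<'E'
def rest(z,yaw=96.0,t=(.4404,-.268)):
    s=st(); M=R.from_quat(s["eef_rot"]).as_matrix(); x=M[:,0]
    print("d",((np.array([*t,z])-s["tool_pos"])/.25).round(3),"wx,wy",(-x[1]*2/np.pi).round(3),(x[0]*2/np.pi).round(3),"wz",((yaw-np.degrees(np.arctan2(M[1,1],M[0,1])))/90).round(3))
E
python3 - <<'E'
from h import *
rest(.2)
E
```

```text
21.15 pos [ 0.4363 -0.2417  0.2552] yaw 90.39 x [-0.004 -0.007 -1.   ] F [-0.1  0.3 -1.4] op 0.338 q [ 1.02  0.68 -1.03  1.9   0.71  0.99  1.24]
d [ 0.017 -0.105 -0.221] wx,wy 0.005 -0.003 wz 0.062
```

{"op": "send_rows", "data": {"commands": [0.01,-0.05,-0.05,0.005,-0.003,0.03,1,0.005,-0.03,-0.08,0,0,0.01,1,0,0,-0.05,0,0,0,1,0,0,0,0,0,0,1]}}

```text
clock: 21.55
tool_pos: [0.4394, -0.2602, 0.2054]
eef_rot: [-0.024, 0.707, 0.03, 0.706]
contact_force: [-0.4, 0.7, -2.3]
opening: 0.334
```

```bash
python3 - <<'E'
from h import *
rest(.17);snap("wrist","w21")
E
```

```text
21.55 pos [ 0.4394 -0.2602  0.2054] yaw 94.4 x [-0.002  0.008 -1.   ] F [-0.4  0.7 -2.3] op 0.334 q [ 1.02  0.77 -1.    1.92  0.8   0.93  1.27]
d [ 0.004 -0.031 -0.142] wx,wy -0.005 -0.001 wz 0.018
```

View pics/w21.png

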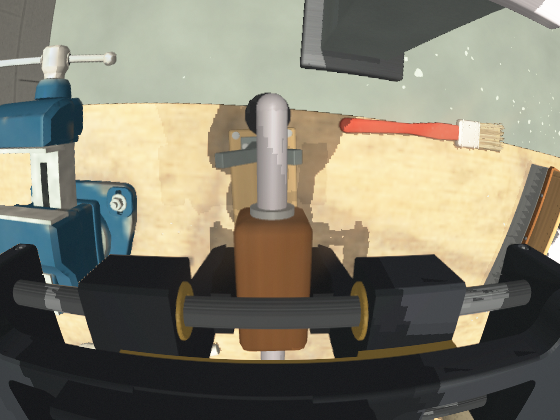

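{"op": "send_rows", "data": {"commands": [0.004,-0.03,0,-0.005,0,0.017,1,0,0,-0.07,0,0,0,1,0,0,-0.07,0,0,0,1,0,0,-0.03,0,0,0,1,0,0,0,0,0,0,1]}}

```text
clock: 22.1
tool_pos: [0.4446, -0.2632, 0.1664]
eef_rot: [-0.04, 0.704, 0.039, 0.708]
contact_force: [-0.0, -0.2, -1.8]
opening: 0.331
```

```bash
python3 - <<'E'
from h import *
rest(.109)
E
```

```text
22.1 pos [ 0.4446 -0.2632  0.1664] yaw 96.36 x [ 0.005 -0.001 -1.   ] F [-0.  -0.2 -1.8] op 0.331 q [ 0.99  0.82 -0.95  1.95  0.9   0.86  1.23]
d [-0.017 -0.019 -0.23 ] wx,wy 0.001 0.003 wz -0.004
```

{"op": "send_rows", "data": {"commands": [-0.017,-0.019,0,0.001,0.003,-0.004,1,0,0,-0.04,0,0,0,1,0,0,-0.04,0,0,0,1,0,0,0,0,0,0,1]}}

```text
clock: 22.5
tool_pos: [0.4415, -0.2682, 0.1473]
eef_rot: [-0.037, 0.705, 0.036, 0.707]
contact_force: [-0.1, 0.1, -2.5]
opening: 0.33
```

```bash
python3 - <<'E'
from h import *
rest(.108);snap("side","s22");crop("s22",300,60,440,230,3.4,"c8");
E
```

```text
22.5 pos [ 0.4415 -0.2682  0.1473] yaw 95.97 x [ 0.004 -0.001 -1.   ] F [-0.1  0.1 -2.5] op 0.33 q [ 0.99  0.85 -0.92  1.96  0.94  0.83  1.21]
d [-0.004  0.001 -0.157] wx,wy 0.001 0.002 wz 0.0
```

View pics/c8.png

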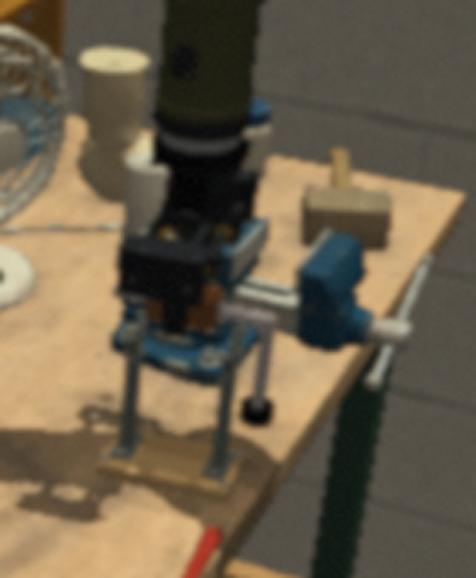

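Well aligned. Now lower into the notches.

{"op": "send_rows", "data": {"commands": [-0.004,0,-0.05,0,0.002,0,1,0,0,-0.05,0,0,0,1,0,0,-0.035,0,0,0,1,0,0,-0.01,0,0,0,1,0,0,0,0,0,0,1]}}

```text
clock: 23.05
tool_pos: [0.4407, -0.2678, 0.1078]
eef_rot: [-0.037, 0.706, 0.037, 0.706]
contact_force: [-0.1, 0.0, -0.9]
opening: 0.332
```

```bash
python3 - <<'E'
from h import *
rest(.1065)
E
```

```text
23.05 pos [ 0.4407 -0.2678  0.1078] yaw 95.99 x [ 0.001 -0.    -1.   ] F [-0.1  0.  -0.9] op 0.332 q [ 0.95  0.9  -0.86  1.98  1.02  0.77  1.13]
d [-0.001 -0.001 -0.005] wx,wy 0.0 0.0 wz 0.0
```

Nearly seated (2 mm above the recorded resting height). I'll release it.

{"op": "send_rows", "data": {"commands": [0,0,-0.005,0,0,0,1,0,0,0,0,0,0,0.5,0,0,0,0,0,0,0,0,0,0,0,0,0,0,0,0,0,0,0,0,0,0,0,0,0,0,0,0,0,0,0,0,0,0,0,0,0,0,0,0,0,0,0,0,0,0,0,0,0]}}

```text
clock: 23.95
tool_pos: [0.4425, -0.2681, 0.1085]
eef_rot: [-0.038, 0.705, 0.036, 0.708]
contact_force: [-0.0, -0.5, 0.2]
opening: 0.999
```

```bash
python3 - <<'E'
from h import *
st();snap("wrist","w23")
E
```

```text
23.95 pos [ 0.4425 -0.2681  0.1085] yaw 95.99 x [ 0.005 -0.002 -1.   ] F [-0.  -0.5  0.2] op 0.999 q [ 0.95  0.9  -0.86  1.98  1.03  0.77  1.13]
```

View pics/w23.png

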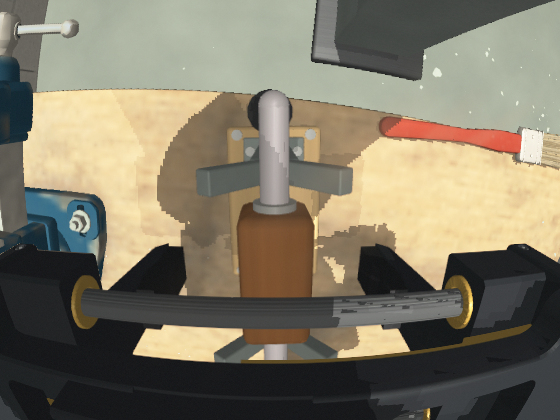

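The rod lies in both notches (centred at about (275,180) and (275,350)) and the fingers are clear of it. I'll lift away.

{"op": "send_rows", "data": {"commands": [0,0,0.05,0,0,0,0,0,0,0.1,0,0,0,0,0,0,0.15,0,0,0,0,0,0,0.15,0,0,0,0,0,0,0.1,0,0,0,0,-0.05,0.05,0.05,0,0,0,0,0,0.05,0,0,0,0,0,0,0,0,0,0,0,0,0,0,0,0,0,0,0]}}

```text
clock: 24.9
tool_pos: [0.4292, -0.2397, 0.2685]
eef_rot: [-0.039, 0.704, 0.038, 0.708]
contact_force: [-0.8, -0.2, -0.1]
opening: 1.003
```

```bash
python3 - <<'E'
from h import *
st();snap("side","s24");snap("wrist","w24");snap("top","t24");crop("t24",100,130,400,290,2.6,"c1");crop("s24",180,60,440,320,2.3,"c8")
E
```

```text
24.9 pos [ 0.4292 -0.2397  0.2685] yaw 96.22 x [ 0.006 -0.001 -1.   ] F [-0.8 -0.2 -0.1] op 1.003 q [ 1.06  0.66 -1.08  1.9   0.69  1.01  1.35]
```

View pics/c8.png

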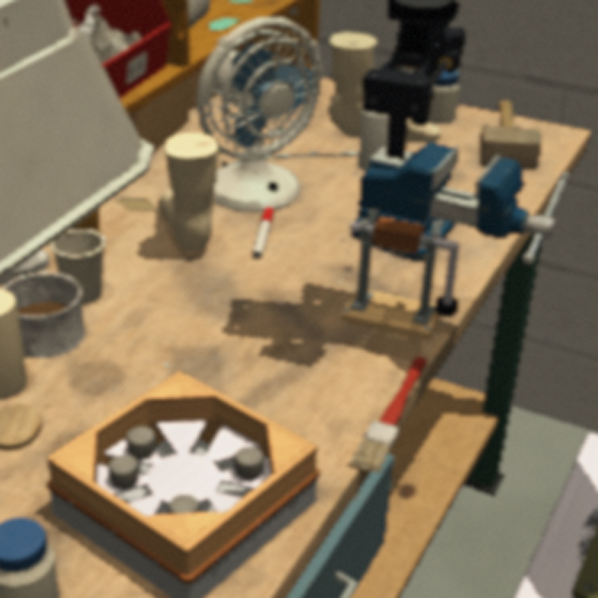

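View pics/w24.png

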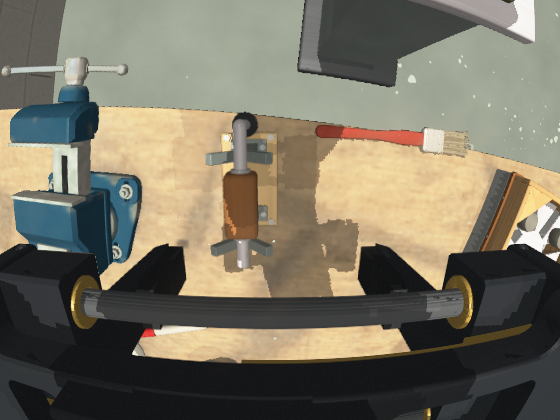

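View pics/c1.png

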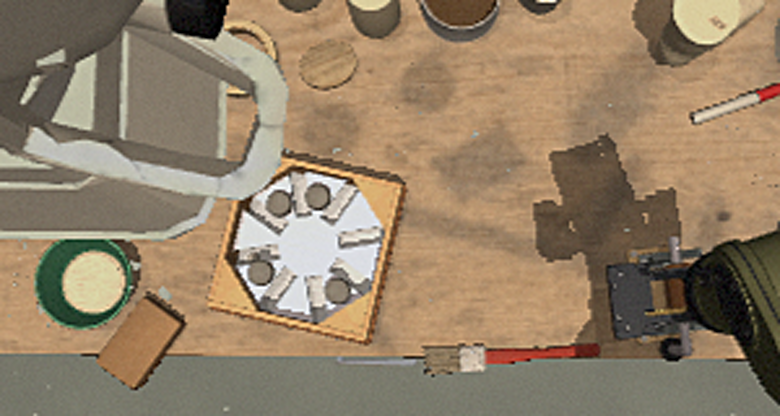

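{"op": "send_rows", "data": {"commands": [0,0,0,0,0,0,0,0,0,0,0,0,0,0,0,0,0,0,0,0,0,0,0,0,0,0,0,0,0,0,0,0,0,0,0,0,0,0,0,0,0,0,0,0,0,0,0,0,0,0,0,0,0,0,0,0,0,0,0,0,0,0,0]}}

```text
clock: 25.95
tool_pos: [0.4288, -0.2407, 0.2663]
eef_rot: [-0.037, 0.705, 0.038, 0.707]
contact_force: [0.3, -0.4, 0.7]
opening: 1.001
```

```bash
python3 - <<'E'
from h import *
s=st(); print(job.finish_job())
E
```

```text
25.95 pos [ 0.4288 -0.2407  0.2663] yaw 96.09 x [ 0.003  0.002 -1.   ] F [ 0.3 -0.4  0.7] op 1.001 q [ 1.06  0.67 -1.08  1.9   0.7   1.01  1.35]
the job is handed in; nothing more can be done
None
```

The job is done and handed in at about 26 s: all four worn stones went through the slots, and the stirrer hangs on the rest.

- **Stirring:** I laid the stirrer in the rest so its leg swung down, regripped it from above, and pushed each worn stone into a neighbouring slot with the foot. For the last stone I tilted the tool about 10° so the wrist stayed clear of the hood over the box.
- **Hanging:** I put the stirrer back in both notches, let go and lifted the arm clear.

**Last checks:**
- The top and side pictures show four full-size stones on the plate and no worn stones on it.
- I saw two of the worn stones below plate level in the slots. The other two I only saw vanish from the plate.
- The rod lies in both notches with the leg hanging down.
- The box is where it was at the start in the pictures, and so are the bystanders in view (sanding block, marker). I did not measure any of them again.
- The contact force readings I took stayed within about 3 N. No check failed or disagreed.

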